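Lean a drawer front behind the stop lath

TASK

Take the dark grey drawer front out of the slotted rack and stand it on end in the leaning stand, its foot on the stand's base between the screen and the red stop lath, close up to the lath, and its upper part leaning back on the low white screen, square to it, so that its edge banding can set. Set it down gently, without dropping it, and leave it resting there by itself; leave the other drawer fronts, the solder spool and the cutters alone.

Things in the scene. Friction and masses are not known exactly. Their poses are not given: they have to be found in the camera images.
- grey_front: The dark grey (anthracite) drawer front to be leaned: a plain rigid board 16 mm thick (its x) by 64 mm wide (its y) by 250 mm long (its z), about 0.2 kg, standing on end in the rack's slot at the start. Origin at the centre of its foot (the lower end face); z runs up the board to the top end, 250 mm away. Both faces look alike.
- grey_top (a point): The centre of the dark grey drawer front's top end face, 250 mm from its origin along its z.
- white_front: Bystander: a white drawer front of the same size and with the same axes, standing in the same slot. Leave it there.
- oak_front: Bystander: a brown wood drawer front of the same size and with the same axes, standing in the same slot. Leave it there.
- rack: Slotted rack, fixed: plywood base 80 x 300 x 12 mm (x, y, z), two pale wooden rails with one slot 18 mm wide between them along the rack's y. Slot floor 12 mm, rail tops 47 mm above the bench. Three drawer fronts stand side by side in it, faces to its +x and -x, about 90 mm centre to centre, any order: once lifted clear, bring one out along x before going past another. Origin: centre of underside.
- stand: Leaning stand, fixed: plywood base 12 mm thick, 170 x 240 mm (x, y), with a low white screen 18 mm thick and a red stop lath, both 240 mm long in y. Origin on the bench below the middle of the screen's front face (the plane x = 0); x points from screen to lath, away from the robot; z up. Foot near the lath, the board leans about 20 degrees, its top past the screen's edge.
- spool: Bystander: a small solder spool with red flanges, 52 mm in diameter, 40 mm high, standing on the bench beyond the work. Origin at the centre of its underside.
- cutters: Bystander: side cutters with a red and a yellow handle, about 150 mm long, 14 mm high, lying on the bench beyond the work. Origin near the joint, on the bench; its x points to the jaws.
- screen_edge (a point): Middle of the white screen's top front edge, where the board leans: x = 0 in the stand's frame, 152 mm above the bench (140 mm above the base's top).
- lath_foot (a point): Bottom middle of the red stop lath's inner face (facing the screen), on the base's top: x = 75 mm in the stand's frame, 12 mm above the bench. The lath is 20 mm wide (x from 75 to 95 mm) and 20 mm high. The board's foot belongs on the base just on the screen's side of this.
There are look-alikes about, which are no part of the job. What is shaped like the grey_front but purple is not meant.

How it is judged:
At the end, for the whole second after the job is handed in: The grey drawer front rests by itself in the stand: foot on the base between screen and lath, less than about 20 mm from the lath, its whole width in front of the screen, top leaning back on the screen 12 to 31 degrees from vertical, square to the screen within 12 degrees, still (x of grey_front in the frame of stand between 0.045 and 0.08 m and y of grey_front in the frame of stand between -0.09 and 0.09 m and z of grey_front in the frame of stand below 0.022 m and x of grey_top in the frame of stand below 0.005 m and angle between grey_front's own z axis and vertical between 0.2 and 0.55 rad and angle between the y axis of grey_front and the y axis of stand, either way round below 0.21 rad and linear speed of grey_front below 0.02 m/s and angular speed of grey_front below 0.1 rad/s); the robot touches nothing.
It fails at once if the grey drawer front is slammed or pressed hard on the stand (over 80 N) (contact force between grey_front and stand above 80 N).
It fails at once if the grey drawer front is dropped: out of the fingers with its foot over 20 mm above the stand's base (or the slot's floor) (contact force between grey_front and the fingers below 0.05 N and z of grey_front in the frame of stand above 0.032 m).
It fails at once if another drawer front is shifted over 30 mm or tipped over 15 degrees (distance of any of white_front, oak_front from where it was at the start of the episode above 0.03 m or angle between any of white_front, oak_front's own z axis and vertical above 0.26 rad).
It fails at once if the spool or the cutters are moved over 30 mm (distance of any of spool, cutters from where it was at the start of the episode above 0.03 m).
It also fails if it takes over 38 s, if anything falls off the work surface, if the arm or the gripper's body presses on something with over 40 N, if the wrist force passes 120 N, or if a joint passes its speed limit or range.

ROBOT

A 7-joint arm with a two-finger parallel gripper is mounted at the origin on the work surface. World frame = base frame: x ahead of the robot, y to its left, z up, the work surface at z = 0. Lengths are in m, angles in rad, forces in N, time in s.
With the tool pointing down it reaches from about 0.4 to 0.85 m from the base axis. Payload 10.4 kg.
Tool frame: the origin (TCP) lies at the very end of the fingers, on their centre line; the grasp point (between the pads) lies 19 mm behind it; z points along the fingers, y is the direction in which the jaws open and shut (so a half turn about z gives the same grasp; the last joint's range is limited). The gripper opens to 87 mm and grips with 3 to 60 N. Pads are 19 mm wide; open, the fingers measure 117 mm over their backs; the gripper's body (75 mm by 190 mm) begins 51 mm behind the grasp point.
Start: joints at [-1.19, 0.332, -0.065, 1.46, 0.022, 1.35, -0.088], TCP at [0.246, 0.575, 0.223] pointing down, gripper open.
Joint ranges: [-2.6, 2.6], [-0.5, 2.12], [-1.47, 1.34], [0.16, 2.42], [-1.27, 4.41], [0.06, 2.06], [-2.6, 2.6]. Speed limits (rad/s): [2.22, 2.22, 2.79, 2.79, 3.14, 3.14, 3.14].

INTERFACE

Orientations are given as a unit quaternion [x, y, z, w].
In Python, from bench import read_state, camera, close_job, recognise, masks_of gives the robot as it stands.
- The arm moves only by the tool play_rows, never from a script. Its argument "moves" is a list of rows, each a list of 3 entries, a list of its own where there are three numbers: the shift along the tool's x, y, z in cm, then the turn, a rotation vector about the tool's x, y, z in rad, then the finger opening in cm, from 0 to 8.7. In form: [[[dx, dy, dz], [ax, ay, az], jaw], ...]. A call has 1 to 8 rows; each row is the pose to reach, as a shift and turn from the pose commanded when the call began, along the tool's axes at that moment; what a row does not reach only later rows make up. A row lasts 1/8 s, in which the tool goes at most 62.5 mm and 10.7 degrees, less where a joint would pass 70% of its speed; a pose out of reach is approached as far as the arm can. A call with a gripper value outside its range is refused whole. The fingers move at their own pace and stop on an object; "grip_force" is the grip in N (left out, the last holds). Time passes only in rows, so rows that repeat a pose let the fingers close. It gives the time, the measured TCP pose, the force and the opening at its end, in the units of the state.
- read_state(): the state, without advancing time (a new reading comes with each control period).
- camera(name): name is "scene" or "top" or "wrist"; returns a dict with "frame" (400x640x3 uint8, red, green, blue), "intrinsics" (3x3 intrinsics, pixels), "camera_from_world" (4x4, takes a point from world to camera coordinates). Camera axes: x right, y down, z forward; pixel columns grow to the right and rows downward; lengths in m; the calibration is good to about 2 mm. A picture is of the moment at which its call begins. There is no depth.
- close_job(): hands the job in, once; it reports no verdict.
Trained networks look in a picture, given as the dict that the camera call returned (one of the last four; its "shot" number tells which), for a name from the list of things; names that differ only in an ending like _2 or _b are one class to them, and where a whole thing is asked for, a point or a joint stands for the part that bears it (a point fixed in the world has none). Each returns a list of dicts, best first, with "conf" (0 to 1); they miss things now and then, are a little off and sometimes report something else, mostly with a low value. They report only what shows in the picture. A call takes as long as a camera call. They do not tell look-alikes from the thing itself.
- recognise(picture, query): "at" ([column, row] in pixels, amid what is visible of it).
- masks_of(picture, query): "region" (400x640 bool, what is visible of it) and "at" ([column, row] in pixels, amid what is visible of it).
The state is a dict: "time": time; "joint_positions": joint angles; "joint_vel": joint speeds; "joint_torque": joint torques, N m; "ee_pos": TCP position; "eef_rot": TCP orientation; "ft_force": force on the tool from outside, world axes, zero at the start; "torque": the same for the moment, N m; "width": finger opening in m.
Only numpy, scipy, OpenCV 4.12 (cv2) and the standard library are available. Lean on these libraries where they do the work, as an engineer would, in place of code of your own. Each camera call takes 0.05 s, during which the arm holds its last target.

## Working session

There is one attempt and no reset: what is moved stays moved. The work goes in short steps, Python scripts to look and compute and a tool call to move; the robot and the scene stay as the last step left them, time stands still between calls to the robot, and variables do not carry over. Pictures are saved under pics/ and viewed, and the job is handed in when it is done.

Besides the shell and the picture viewer there is one more tool, called after ">>>" as name(argument=value, ...) on one line, values as JSON. play_rows: Moves the arm, as the interface text tells. Its arguments: {"type":"object","properties":{"moves":{"type":"array","items":{"type":"array"}},"grip_force":{"type":"number"}},"required":["moves"]}

```bash
ls; mkdir -p pics; python3 - <<'E'
from bench import *
import cv2,pickle
s=read_state();print({k:s[k] for k in('time','ee_pos','eef_rot','ft_force','width')})
for n in('scene','top'):
    p=camera(n);pickle.dump({k:p[k] for k in('frame','intrinsics','camera_from_world')},open(f'pics/{n}0.pkl','wb'))
    cv2.imwrite(f'pics/{n}0.png',p['frame'][:,:,::-1]);print(n,p['intrinsics'],p['camera_from_world'])
    for q in('grey_front','white_front','oak_front','rack','stand','spool','cutters','grey_top','screen_edge','lath_foot'):
        print(q,[(r['at'],round(r['conf'],2)) for r in recognise(p,q)][:4])
E
```

```text
pics
{'time': 0.0, 'ee_pos': array([0.24544112, 0.5743838 , 0.2217677 ]), 'eef_rot': array([ 2.00502355e-01,  9.79692972e-01, -6.91729277e-04, -9.25109617e-05]), 'ft_force': array([ 0.01099945, -0.09203544,  0.35374878]), 'width': 0.08671331355255887}
scene [[519.95190894   0.         319.45475228]
 [  0.         519.95190894 201.97056936]
 [  0.           0.           1.        ]] [[-0.87901397  0.47659787  0.01374437  0.48017896]
 [ 0.37724823  0.71282865 -0.59123523 -0.11545659]
 [-0.29157883 -0.51451899 -0.80638204  1.62164661]
 [ 0.          0.          0.          1.        ]]
grey_front [([385.0, 170.5], 0.75), ([371.3, 223.6], 0.73), ([427.2, 273.6], 0.32)]
white_front [([425.2, 275.1], 0.7)]
oak_front [([394.4, 249.8], 0.84)]
rack [([390.3, 282.2], 0.67)]
stand [([300.8, 180.9], 0.97)]
spool [([241.3, 213.0], 0.86)]
cutters [([261.5, 312.1], 0.65)]
grey_top [([373.1, 229.9], 0.78), ([385.9, 173.6], 0.77), ([426.8, 274.0], 0.63)]
screen_edge [([299.2, 185.9], 0.87), ([260.6, 313.6], 0.35)]
lath_foot [([299.2, 187.2], 0.66), ([372.8, 224.1], 0.44)]
top [[409.33629996   0.         317.28366838]
 [  0.         409.33629996 199.89220373]
 [  0.           0.           1.        ]] [[ 0.02678495 -0.99959724 -0.00937694  0.00408018]
 [-0.99531064 -0.02579555 -0.09322727  0.59080418]
 [ 0.09294783  0.01183006 -0.9956007   1.08110983]
 [ 0.          0.          0.          1.        ]]
grey_front [([277.0, 126.3], 0.67), ([391.2, 227.4], 0.31), ([244.9, 245.3], 0.18)]
white_front [([186.5, 253.5], 0.69)]
oak_front [([226.8, 249.5], 0.67), ([263.6, 245.6], 0.58)]
rack [([245.4, 245.9], 0.66), ([184.8, 252.1], 0.43)]
stand [([391.7, 226.1], 0.95)]
spool [([383.1, 145.9], 0.83)]
cutters [([275.4, 128.4], 0.84)]
grey_top [([265.5, 243.3], 0.59), ([318.9, 297.4], 0.58)]
screen_edge [([390.3, 225.2], 0.56)]
lath_foot [([392.5, 226.8], 0.85)]
```

View pics/scene0.png

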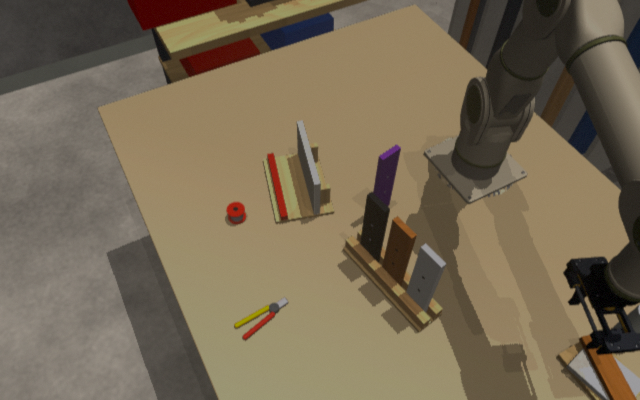

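View pics/top0.png

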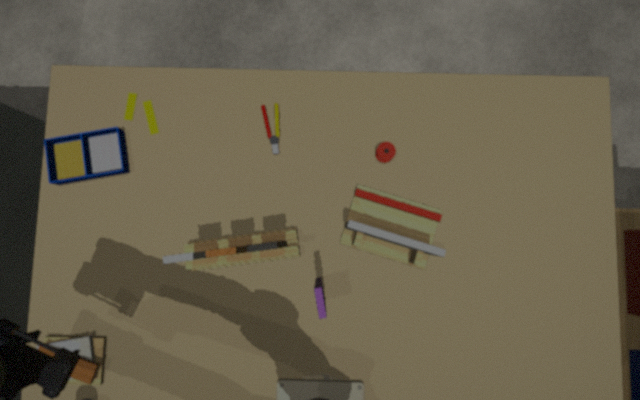

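The scene view shows the grey front at the inner rack end (374,225), the purple decoy at (386,175) and the stand at (300,180). In the top view the grey board is at about (265,245), the lath at (398,205) and the screen at (395,238). I'll zoom in for corners.

```bash
python3 - <<'E'
import cv2,pickle,numpy as np
def crop(n,x0,y0,w,h,k,out):
    f=pickle.load(open(f'pics/{n}0.pkl','rb'))['frame'][y0:y0+h,x0:x0+w,::-1]
    f=cv2.resize(f,None,fx=k,fy=k,interpolation=cv2.INTER_CUBIC)
    f=cv2.convertScaleAbs(f,alpha=1.5)
    for i in range(0,w,10): cv2.putText(f,str(x0+i),(i*k,8),0,.3,(0,255,0)) if i%20==0 else 0; cv2.line(f,(i*k,10),(i*k,14),(0,255,0))
    for i in range(0,h,10): cv2.putText(f,str(y0+i),(0,i*k),0,.3,(0,255,0)) if i%20==0 else 0; cv2.line(f,(20,i*k),(24,i*k),(0,255,0))
    cv2.imwrite(out,f)
crop('top',155,180,160,100,5,'pics/t_rack.png')
crop('top',330,175,130,100,6,'pics/t_stand.png')
crop('scene',250,110,100,120,5,'pics/s_stand.png')
crop('scene',330,185,120,145,4,'pics/s_rack.png')
E
```

```text
(no output)
```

View pics/t_rack.png

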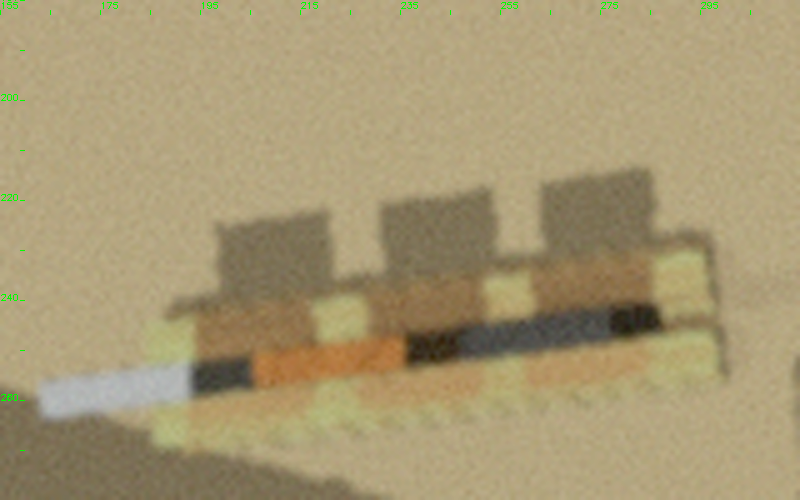

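View pics/t_stand.png

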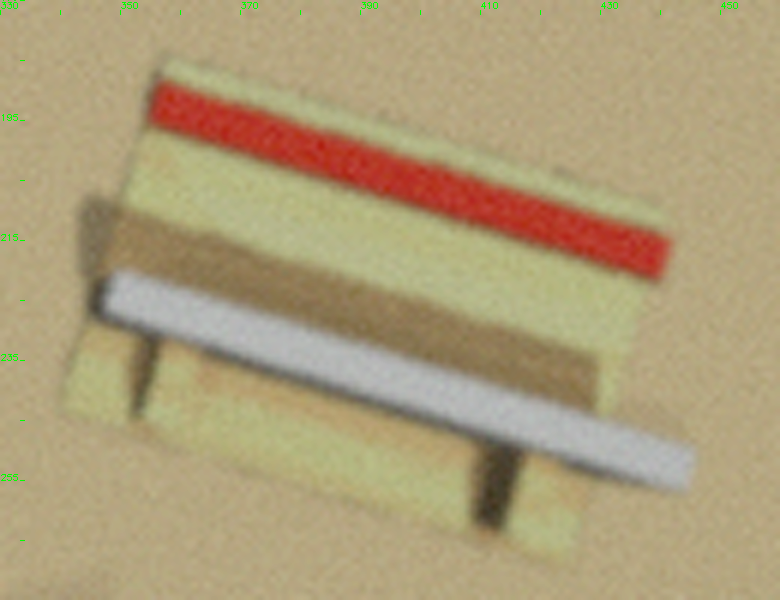

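View pics/s_stand.png

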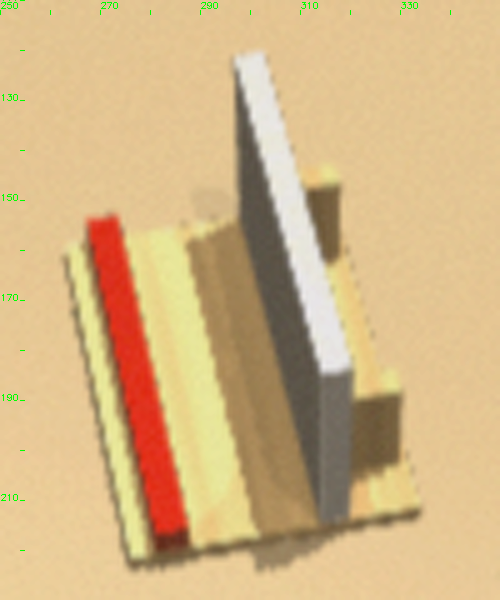

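View pics/s_rack.png

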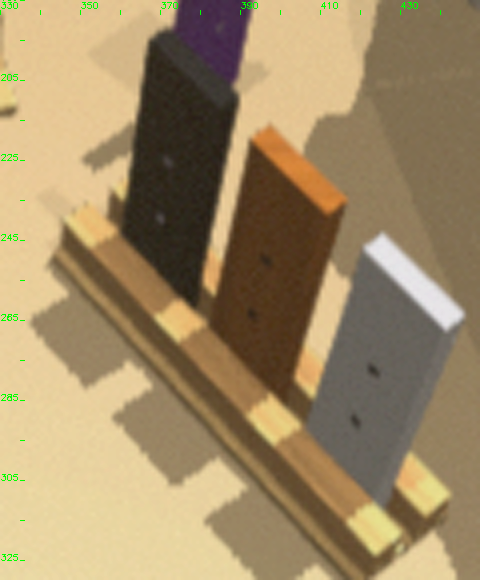

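```bash
cat > fit.py <<'E'
import numpy as np,pickle
from scipy.optimize import least_squares
C={n:pickle.load(open(f'pics/{n}0.pkl','rb')) for n in('scene','top')}
def proj(n,P):
    c=C[n];T=c['camera_from_world'];q=np.asarray(P)@T[:3,:3].T+T[:3,3];u=q@c['intrinsics'].T;return u[:,:2]/u[:,2:]
def fit(obs,x0):
    def w(p,L):
        c,s=np.cos(p[2]),np.sin(p[2]);L=np.array(L)
        return np.c_[p[0]+c*L[:,0]-s*L[:,1],p[1]+s*L[:,0]+c*L[:,1],L[:,2]]
    def res(p): return np.concatenate([(proj(n,w(p,[o[:3] for o in O]))-[o[3:] for o in O]).ravel() for n,O in obs.items()])
    r=least_squares(res,x0,loss='soft_l1');return r.x,res(r.x)
if __name__=='__main__':
    a,b=.12,.032;t=.152
    st={'top':[(.095,a,b,356.7,188.5),(.075,a,b,355,195.3),(.095,-a,b,442,214.7),(.075,-a,b,440.3,221.7),(0,a,t,348.8,220),(-.018,a,t,347,226.3),(0,-a,t,445.7,250),(-.018,-a,t,444.7,256.7)],
    'scene':[(.095,-a,b,267.6,153.6),(.075,-a,b,273.6,152.8),(.095,a,b,281,215.6),(.075,a,b,287.4,215),(0,-a,t,297,122),(-.018,-a,t,302.4,120.4),(0,a,t,314,184.4),(-.018,a,t,320,183.6)]}
    x,y,z=.008,.032,.262
    gr={'top':[(x,y,z,247,246),(-x,y,z,247.6,252),(x,-y,z,276.6,243),(-x,-y,z,277.2,248)],
    'scene':[(x,-y,z,367.5,195),(-x,-y,z,373,192),(-x,y,z,389.5,208.8),(x,y,z,383.8,212)]}
    for nm,o in(('stand',st),('grey',gr)):
        for v in(o,{'top':o['top']},{'scene':o['scene']}):
            p,r=fit(v,[.5,0,0]);print(nm,p.round(4),np.abs(r).max().round(2),np.sqrt((r**2).mean()).round(2))
E
python3 fit.py
```

```text
stand [ 0.5004 -0.1746 -0.2789] 1.08 0.44
stand [ 0.5006 -0.175  -0.2766] 0.65 0.37
stand [ 0.5002 -0.1739 -0.2822] 0.97 0.44
grey [0.4656 0.1311 0.1254] 1.3 0.76
grey [0.4652 0.1308 0.1467] 1.38 0.77
grey [0.4664 0.1319 0.1052] 0.83 0.61
```

```bash
cat > h.py <<'E'
import numpy as np
from scipy.spatial.transform import Rotation as R
from bench import *
ST=np.array([.5004,-.1746]);SY=-.279
def down(yaw,tilt=0):  # tool y along heading yaw, z down tilted outwards by tilt
    y=np.array([np.cos(yaw),np.sin(yaw),0]);z=np.array([0,0,-1.])
    z2=np.cos(tilt)*z+np.sin(tilt)*y; y2=np.cos(tilt)*y-np.sin(tilt)*z
    return R.from_matrix(np.c_[np.cross(y2,z2),y2,z2])
def rel(p,Rt,s=None):
    s=s or read_state();R0=R.from_quat(s['eef_rot'])
    return (R0.inv().apply(np.array(p)-s['ee_pos'])*100).round(2).tolist(),(R0.inv()*Rt).as_rotvec().round(3).tolist()
def stw(x,y,z):
    c,s=np.cos(SY),np.sin(SY);return [ST[0]+c*x-s*y,ST[1]+s*x+c*y,z]
E
python3 - <<'E'
from h import *
print(rel([.246,.575,.33],down(1.168)));print(rel([.4656,.1311,.33],down(.125)))
E
```

```text
([-0.03, 0.04, -10.74], [0.0, -0.0, -0.001])
([-37.67, -32.15, -10.75], [0.0, -0.0, 1.042])
```

>>> play_rows(moves=[[[0, 0, -5], [0, 0, 0], 8.7], [[-3, -2.5, -10.7], [0, 0, 0.15], 8.7], [[-8, -6.5, -10.7], [0, 0, 0.3], 8.7], [[-12.5, -10.5, -10.7], [0, 0, 0.45], 8.7], [[-17, -14.5, -10.7], [0, 0, 0.6], 8.7], [[-22, -18.5, -10.7], [0, 0, 0.75], 8.7], [[-27, -23, -10.7], [0, 0, 0.9], 8.7], [[-32, -27.5, -10.7], [0, 0, 1.04], 8.7]], grip_force=35)

```text
time: 2.1
ee_pos: [0.4273, 0.2049, 0.3298]
eef_rot: [0.663, 0.749, 0.0, -0.0]
ft_force: [0.0, 0.1, -0.1]
width: 0.0872
```

```bash
python3 - <<'E'
from h import *
s=read_state();print(s['time'],s['ee_pos'],s['joint_positions'].round(2),s['ft_force'])
print(rel([.4656,.1311,.33],down(.125)))
E
```

```text
2.1 [0.42731906 0.2049344  0.32981246] [-0.84 -0.06  0.28  1.67  0.02  1.52 -0.43] [ 0.03315763  0.08576215 -0.14444183]
([-7.8, 2.9, -0.02], [0.001, -0.001, -0.003])
```

>>> play_rows(moves=[[[-4, 1.5, 0], [0, 0, 0], 8.7], [[-7.8, 2.9, 0], [0, 0, 0], 8.7], [[-7.8, 2.9, 0], [0, 0, 0], 8.7], [[-7.8, 2.9, 0], [0, 0, 0], 8.7]])

```text
time: 2.6
ee_pos: [0.4651, 0.134, 0.3296]
eef_rot: [0.661, 0.751, 0.0, -0.0]
ft_force: [0.6, 0.7, 0.5]
width: 0.0866
```

```bash
python3 - <<'E'
from h import *
import cv2,pickle
s=read_state();print(s['ee_pos'])
p=camera('wrist');cv2.imwrite('pics/w1.png',p['frame'][:,:,::-1])
K=p['intrinsics'];T=p['camera_from_world'];print(T)
f=p['frame'][:,:,::-1].copy()
c,sn=np.cos(.125),np.sin(.125)
for x,y in((8,32),(8,-32),(-8,-32),(-8,32)):
    x/=1000;y/=1000
    q=T[:3,:3]@[.4656+c*x-sn*y,.1311+sn*x+c*y,.262]+T[:3,3];u=K@q;u=u[:2]/u[2];print(u)
    cv2.circle(f,(int(u[0]),int(u[1])),3,(0,0,255),1)
cv2.imwrite('pics/w1.png',f)
E
```

```text
[0.46509189 0.13401777 0.32955465]
[[ 9.91793075e-01  1.27852195e-01 -5.58393985e-04 -4.78395112e-01]
 [ 1.22608344e-01 -9.49858474e-01  2.87638790e-01  4.70186604e-03]
 [ 3.62448553e-02 -2.85346624e-01 -9.57738803e-01  5.16196973e-01]
 [ 0.00000000e+00  0.00000000e+00  0.00000000e+00  1.00000000e+00]]
[331.23536418 173.82014135]
[330.1792981  252.82102477]
[310.01997602 252.7572707 ]
[309.50041799 173.74932978]
```

View pics/w1.png

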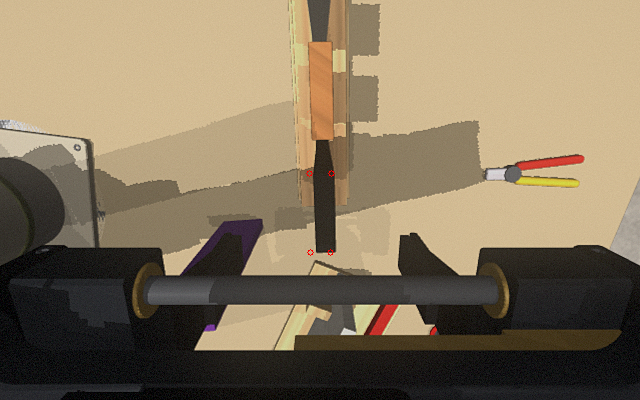

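```bash
python3 - <<'E'
import cv2
f=cv2.imread('pics/w1.png')[120:275,270:390]
cv2.imwrite('pics/w1z.png',cv2.resize(cv2.convertScaleAbs(f,alpha=3,beta=-20),None,fx=3.8,fy=3.8,interpolation=cv2.INTER_CUBIC))
E
```

```text
(no output)
```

View pics/w1z.png

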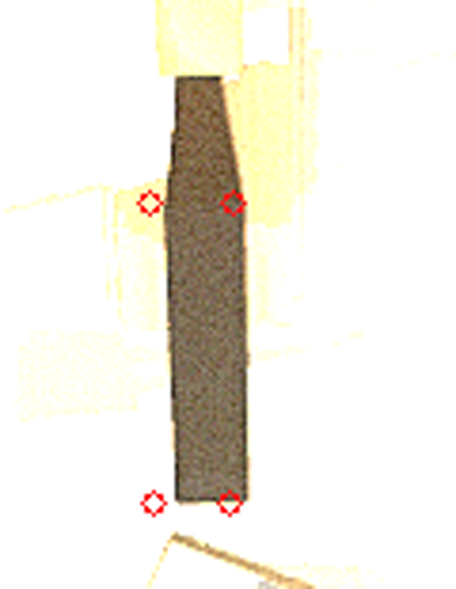

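The wrist view shows the grey board's top between the jaws, at about (325,215). It is about 3 mm further in +x and 0.02 rad more yawed than my fit (red marks), so I'll correct for that.

```bash
python3 - <<'E'
from h import *
print(rel([.468,.1315,.217],down(.142)))
E
```

```text
([-0.33, 0.27, 11.25], [-0.0, -0.0, -0.013])
```

>>> play_rows(moves=[[[-0.3, 0.3, 2], [0, 0, -0.015], 8.7], [[-0.3, 0.3, 5], [0, 0, -0.015], 8.7], [[-0.3, 0.3, 8], [0, 0, -0.015], 8.7], [[-0.3, 0.3, 11.2], [0, 0, -0.015], 8.7], [[-0.3, 0.3, 11.2], [0, 0, -0.015], 5], [[-0.3, 0.3, 11.2], [0, 0, -0.015], 3], [[-0.3, 0.3, 11.2], [0, 0, -0.015], 2.2], [[-0.3, 0.3, 11.2], [0, 0, -0.015], 2.2]])

```text
time: 3.65
ee_pos: [0.4692, 0.1309, 0.2184]
eef_rot: [0.655, 0.756, 0.001, 0.0]
ft_force: [-0.8, 0.1, -0.4]
width: 0.0549
```

```bash
python3 - <<'E'
from h import *
import cv2
s=read_state();print(s['ee_pos'],s['width'],s['ft_force'])
for n in('wrist','scene'):
    p=camera(n);cv2.imwrite(f'pics/{n}2.png',p['frame'][:,:,::-1])
E
```

```text
[0.46916026 0.13091908 0.21841536] 0.05493866069447215 [-0.80394469  0.11613394 -0.43878989]
```

View pics/wrist2.png

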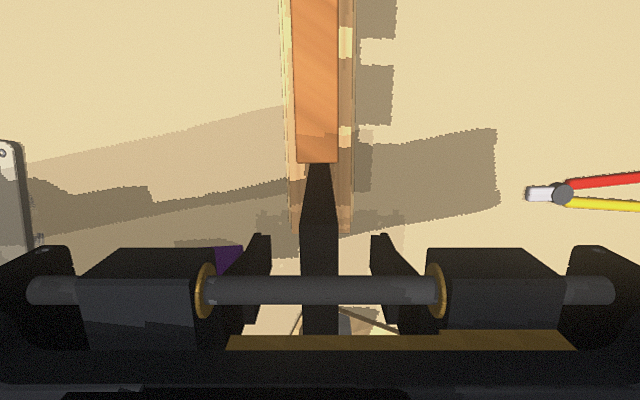

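View pics/scene2.png

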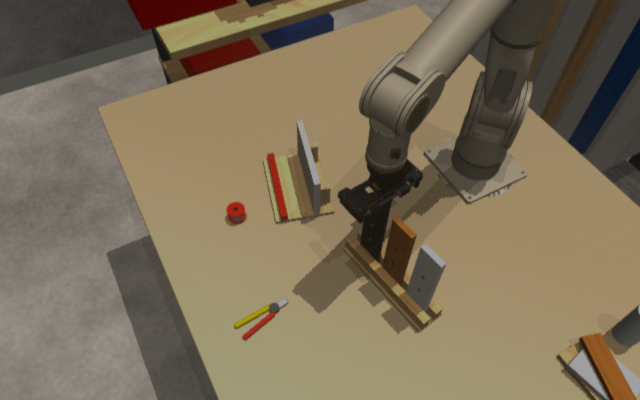

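The fingers straddle the grey board, centred on it (board at column 319, jaw centre at about 320). I'll close them.

>>> play_rows(moves=[[[0, 0, 0], [0, 0, 0], 1.0], [[0, 0, 0], [0, 0, 0], 1.0], [[0, 0, 0], [0, 0, 0], 1.0], [[0, 0, 0], [0, 0, 0], 1.0], [[0, 0, 0], [0, 0, 0], 1.0], [[0, 0, 0], [0, 0, 0], 1.0], [[0, 0, 0], [0, 0, 0], 1.0]], grip_force=40)

```text
time: 4.62
ee_pos: [0.4688, 0.1307, 0.2175]
eef_rot: [0.655, 0.755, 0.0, -0.0]
ft_force: [-0.1, 0.2, -0.2]
width: 0.0157
```

Gripped at 15.7 mm. Now I'll lift straight up 17 cm.

>>> play_rows(moves=[[[0, 0, -1], [0, 0, 0], 1.0], [[0, 0, -3], [0, 0, 0], 1.0], [[0, 0, -6], [0, 0, 0], 1.0], [[0, 0, -10], [0, 0, 0], 1.0], [[0, 0, -14], [0, 0, 0], 1.0], [[0, 0, -17], [0, 0, 0], 1.0], [[0, 0, -17], [0, 0, 0], 1.0]])

```text
time: 5.5
ee_pos: [0.4693, 0.1308, 0.3898]
eef_rot: [0.655, 0.755, 0.002, 0.001]
ft_force: [-0.2, -1.2, -2.9]
width: 0.0161
```

```bash
python3 - <<'E'
from h import *
import cv2
s=read_state();print(s['ee_pos'],s['width'],s['ft_force'],s['joint_positions'].round(2))
p=camera('scene');cv2.imwrite(f'pics/scene3.png',p['frame'][:,:,::-1])
th=.384
# grasp: TCP at board z = (.2175-.012)=.2055 above foot
def tcp(ox,oz,y,d=.2055): return stw(ox-np.sin(th)*d,y,oz+np.cos(th)*d)
ox=.008*np.cos(th)+.14*np.tan(th);oz=.012+.008*np.sin(th);print(ox,oz)
print('hover upright',rel(tcp(ox+.01,oz+.17,0),down(SY)))
print('hover tilted',tcp(ox+.01,oz+.17,0),rel(tcp(ox+.01,oz+.17,0),down(SY,th)))
E
```

```text
[0.46934623 0.1307564  0.38982919] 0.016085903661173483 [-0.2488618  -1.22059516 -2.92091004] [-0.76 -0.03  0.38  1.53  0.01  1.64 -0.23]
0.06398554887089397 0.014997057205517934
hover upright ([-30.54, -1.47, 1.23], [0.001, -0.001, 0.421])
hover tilted [np.float64(0.49751470047977797), np.float64(-0.17377344262260946), np.float64(0.3755312172810651)] ([-30.54, -1.47, 1.23], [-0.377, -0.081, 0.416])
```

View pics/scene3.png

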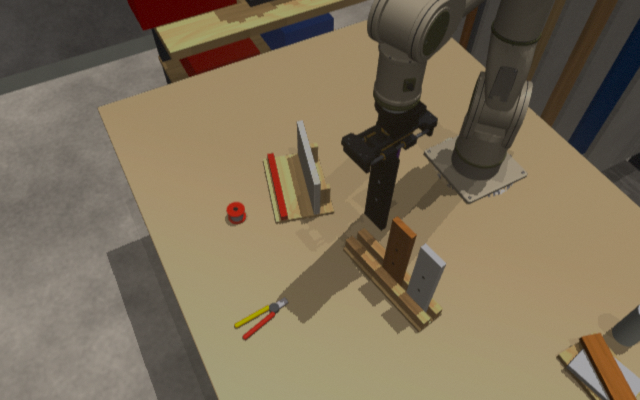

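Grey is lifted clear; the others still stand. Now I'll carry it over to the stand, tilting on the way.

>>> play_rows(moves=[[[-3, 0, 0], [0, 0, 0.04], 1.0], [[-8, 0, 0], [-0.04, -0.01, 0.1], 1.0], [[-13, -0.3, 0.2], [-0.1, -0.02, 0.17], 1.0], [[-18, -0.7, 0.4], [-0.17, -0.03, 0.24], 1.0], [[-23, -1, 0.7], [-0.24, -0.05, 0.3], 1.0], [[-27.5, -1.3, 1], [-0.32, -0.07, 0.37], 1.0], [[-30.5, -1.5, 1.2], [-0.377, -0.08, 0.416], 1.0], [[-30.5, -1.5, 1.2], [-0.377, -0.08, 0.416], 1.0]])

```text
time: 6.55
ee_pos: [0.495, -0.1766, 0.3739]
eef_rot: [0.786, 0.589, 0.114, 0.151]
ft_force: [0.1, -0.4, -1.5]
width: 0.0157
```

```bash
cat >> h.py <<'E'
th=.384
ox=.008*np.cos(th)+.14*np.tan(th);oz=.012+.008*np.sin(th)
def tcp(ox,oz,y,d=.2055): return stw(ox-np.sin(th)*d,y,oz+np.cos(th)*d)
def shots(tag):
    import cv2,pickle
    for n in('scene','top','wrist'):
        p=camera(n);f=p['frame'][:,:,::-1]
        pickle.dump({k:p[k] for k in('frame','intrinsics','camera_from_world')},open(f'pics/{n}_{tag}.pkl','wb'))
        cv2.imwrite(f'pics/{n}_{tag}.png',f)
E
python3 - <<'E'
from h import *
s=read_state();print(s['ee_pos'],s['width'],s['ft_force'],s['joint_positions'].round(2))
print(rel(tcp(ox+.01,oz+.17,0),down(SY,th)),rel(tcp(ox+.005,oz+.03,0),down(SY,th)))
shots('4')
import cv2
a=cv2.imread('pics/scene_4.png')[80:280,200:460];b=cv2.imread('pics/top_4.png')[140:320,300:500]
cv2.imwrite('pics/c4.png',cv2.resize(a,None,fx=3,fy=3)[:600,:780]);cv2.imwrite('pics/d4.png',cv2.resize(b,None,fx=3,fy=3))
E
```

```text
[ 0.49504739 -0.1766049   0.37388383] 0.015719625648279657 [ 0.10309168 -0.43158374 -1.4957288 ] [-0.5  -0.33  0.57  1.81  0.27  1.25 -0.24]
([0.34, 0.21, -0.09], [-0.003, 0.001, -0.006]) ([0.32, -5.46, 12.72], [-0.003, 0.001, -0.006])
```

View pics/c4.png

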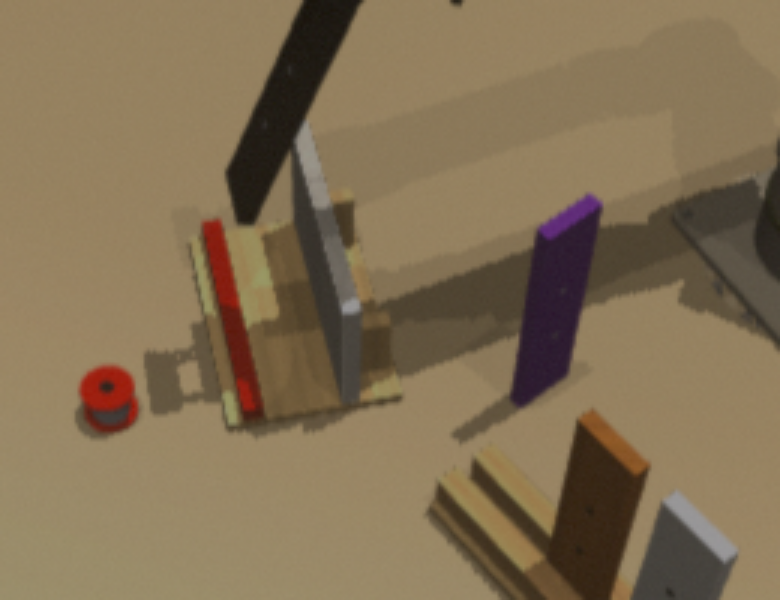

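View pics/wrist_4.png

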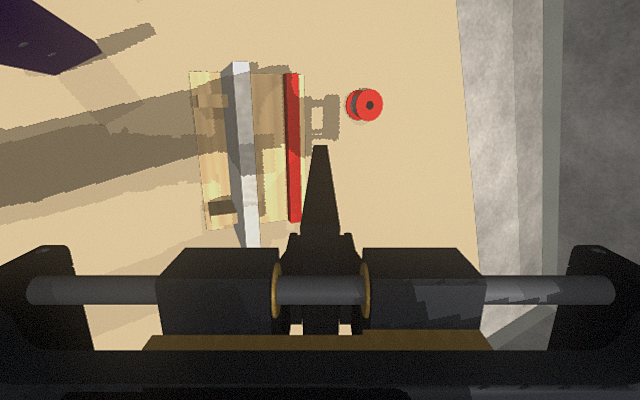

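The scene view shows the tilted board above the stand (foot at about (280,150)) and the others undisturbed. I'll lower it to about 3 cm above the base, then check.

>>> play_rows(moves=[[[0.3, -0.5, 1], [0, 0, 0], 1.0], [[0.3, -1.4, 3.5], [0, 0, 0], 1.0], [[0.3, -2.5, 6], [0, 0, 0], 1.0], [[0.3, -3.6, 8.5], [0, 0, -0.005], 1.0], [[0.3, -4.6, 11], [0, 0, -0.005], 1.0], [[0.3, -5.4, 12.7], [0, 0, -0.005], 1.0], [[0.3, -5.4, 12.7], [0, 0, -0.005], 1.0]])

```text
time: 7.58
ee_pos: [0.4943, -0.1688, 0.2354]
eef_rot: [0.782, 0.594, 0.113, 0.151]
ft_force: [-0.2, 0.2, -2.3]
width: 0.016
```

```bash
cat >> h.py <<'E'
def overlay(tag,names=('scene','top')):
    import cv2,pickle
    s=read_state();R0=R.from_quat(s['eef_rot'])
    # board in tool frame: thickness along tool y, width along tool x, foot at tool z=+.2055
    B=np.array([[w,t,z] for z in(.2055,.2055-.25) for w in(-.032,.032) for t in(-.008,.008)])
    W=R0.apply(B)+s['ee_pos']
    S=np.array([stw(x,y,z) for x,y,z in[(0,.12,.152),(0,-.12,.152),(.075,.12,.032),(.075,-.12,.032),(.075,0,.012)]])
    for n in names:
        c=pickle.load(open(f'pics/{n}_{tag}.pkl','rb'));T=c['camera_from_world'];f=c['frame'][:,:,::-1].copy()
        x0,y0,k=(220,60,5) if n=='scene' else (330,150,5)
        f=f[y0:y0+120,x0:x0+160];f=cv2.convertScaleAbs(cv2.resize(f,None,fx=k,fy=k,interpolation=cv2.INTER_CUBIC),alpha=1.7)
        def pr(P): q=P@T[:3,:3].T+T[:3,3];u=q@c['intrinsics'].T;return ((u[:,:2]/u[:,2:]-[x0,y0])*k).astype(int)
        u=pr(W)
        for i,j in((0,1),(1,3),(3,2),(2,0),(4,5),(5,7),(7,6),(6,4),(0,4),(1,5),(2,6),(3,7)): cv2.line(f,tuple(map(int,u[i])),tuple(map(int,u[j])),(0,255,0),1)
        for q in pr(S): cv2.circle(f,tuple(map(int,q)),4,(255,0,255),1)
        cv2.imwrite(f'pics/ov_{n}_{tag}.png',f)
    print('foot stand-frame',[ (np.array([[np.cos(SY),np.sin(SY)],[-np.sin(SY),np.cos(SY)]])@(p[:2]-ST)).round(4).tolist()+[p[2].round(4)] for p in W[:4]])
E
python3 - <<'E'
from h import *
s=read_state();print(s['ee_pos'],s['width'],s['ft_force'])
shots('5');overlay('5')
E
```

```text
[ 0.49428717 -0.16882144  0.23542196] 0.016046447297064385 [-0.15516111  0.23381595 -2.31285848]
foot stand-frame [[0.0638, -0.0282, np.float64(0.0447)], [0.0786, -0.0281, np.float64(0.0507)], [0.0635, 0.0358, np.float64(0.0447)], [0.0783, 0.0359, np.float64(0.0506)]]
```

View pics/ov_scene_5.png

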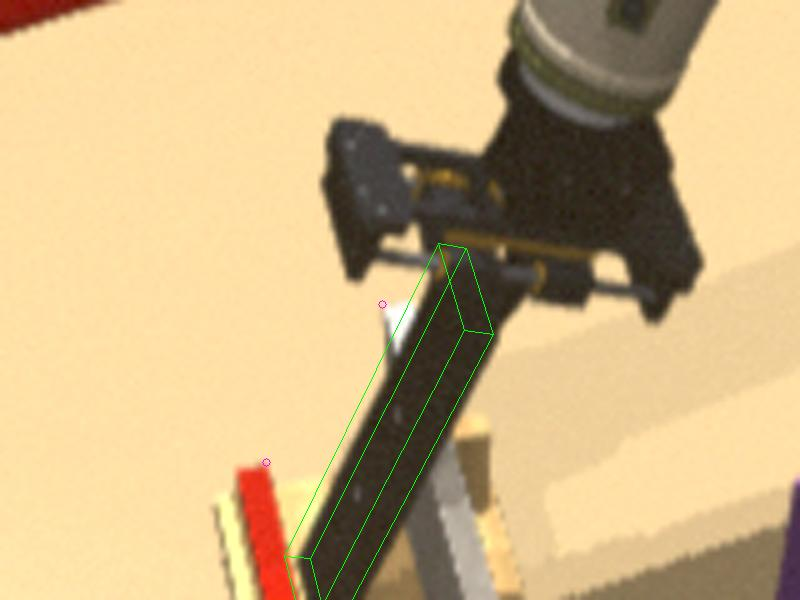

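View pics/ov_top_5.png

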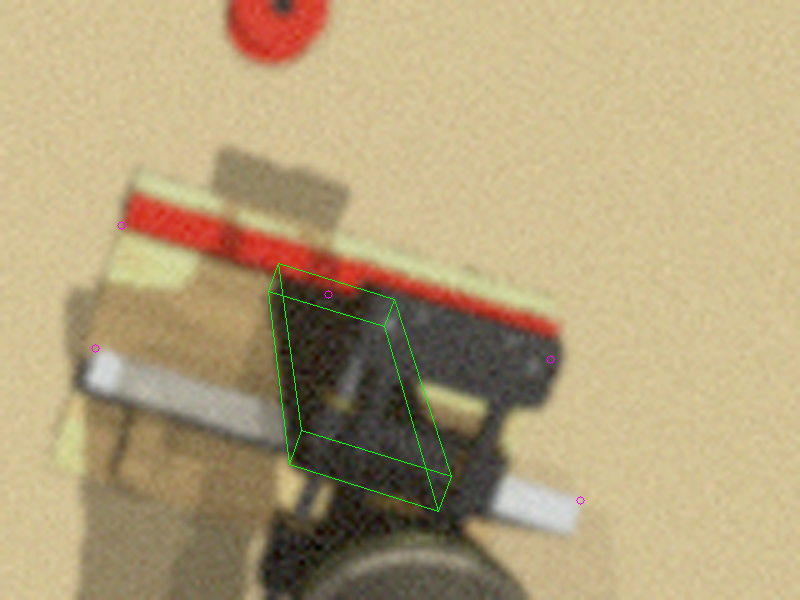

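```bash
python3 - <<'E'
import re
t=open('h.py').read().replace('(220,60,5)','(230,90,5)').replace('(330,150,5)','(330,150,5)');open('h.py','w').write(t)
from h import *
overlay('5')
E
```

```text
foot stand-frame [[0.0638, -0.0282, np.float64(0.0447)], [0.0786, -0.0281, np.float64(0.0507)], [0.0635, 0.0358, np.float64(0.0447)], [0.0783, 0.0359, np.float64(0.0506)]]
```

View pics/ov_scene_5.png

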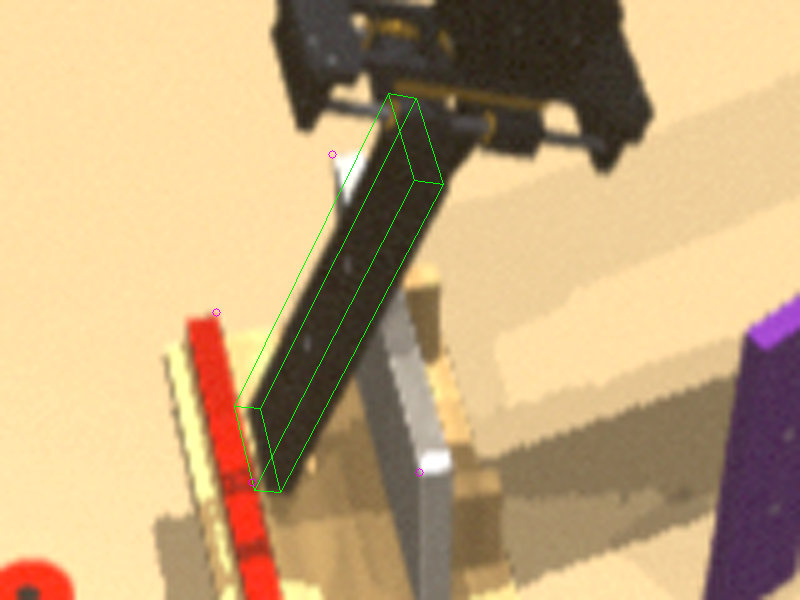

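View pics/wrist_5.png

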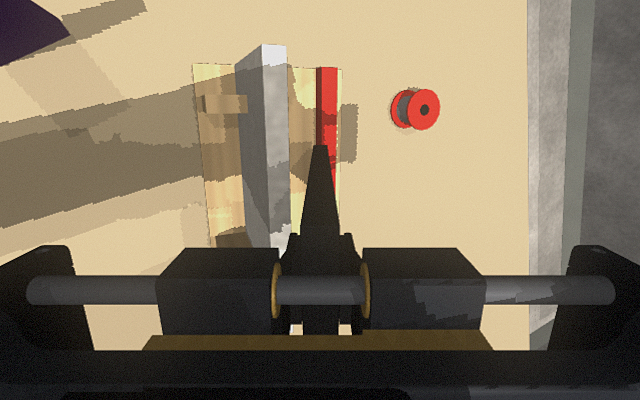

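```bash
python3 - <<'E'
import cv2,pickle
for n,x0,y0,w,h,k in(('scene',265,130,75,65,8),('top',370,190,90,75,8)):
    f=pickle.load(open(f'pics/{n}_5.pkl','rb'))['frame'][y0:y0+h,x0:x0+w,::-1]
    f=cv2.convertScaleAbs(cv2.resize(f,None,fx=k,fy=k,interpolation=cv2.INTER_CUBIC),alpha=2.5)
    for i in range(0,w,5): cv2.line(f,(i*k,0),(i*k,6 if i%10 else 12),(255,0,255))
    for i in range(0,h,5): cv2.line(f,(0,i*k),(6 if i%10 else 12,i*k),(255,0,255))
    cv2.imwrite(f'pics/z_{n}5.png',f)
E
```

```text
(no output)
```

View pics/z_scene5.png

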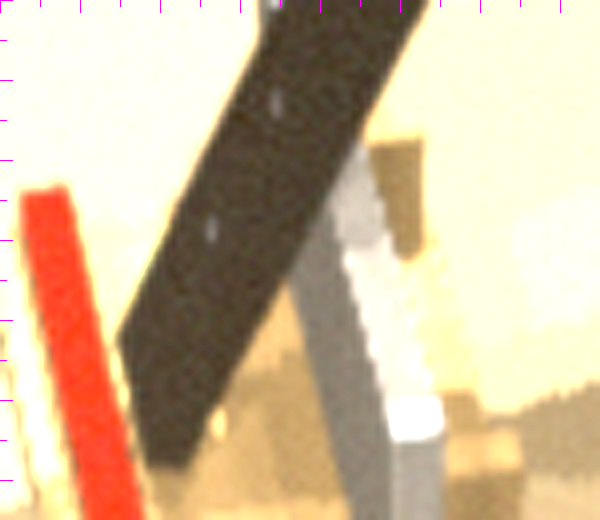

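View pics/z_top5.png

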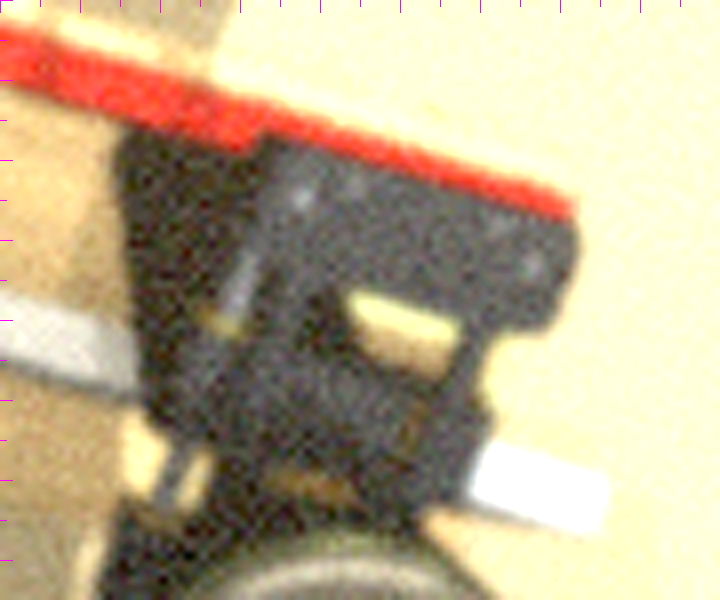

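```bash
python3 - <<'E'
from h import *
import pickle
from scipy.optimize import least_squares
s=read_state();R0=R.from_quat(s['eef_rot'])
def W(w,t,z): return R0.apply([w,t,z])+s['ee_pos']
# which tool-x sign is stand +y? 
print(R0.apply([1,0,0]))
sg=np.sign(R0.apply([1,0,0])[1])
F={'my':W(-.032*sg,.008,.2055),'py':W(.032*sg,.008,.2055),'bpy':W(.032*sg,-.008,.2055)}
obs=[('scene','my',280,172.3),('scene','py',283.8,188.3),('scene','bpy',288.3,188.3),('top','py',385.5,206.5)]
cam={n:pickle.load(open(f'pics/{n}_5.pkl','rb')) for n in('scene','top')}
def pr(n,P):
    c=cam[n];q=c['camera_from_world'][:3,:3]@P+c['camera_from_world'][:3,3];u=c['intrinsics']@q;return u[:2]/u[2]
def res(d,ob): return np.concatenate([pr(n,F[k]+d)-[u,v] for n,k,u,v in ob])
for ob in(obs,obs[:3]):
    r=least_squares(res,[0,0,0],args=(ob,));c,sn=np.cos(SY),np.sin(SY)
    print(r.x.round(4),'stand',(c*r.x[0]+sn*r.x[1]).round(4),(-sn*r.x[0]+c*r.x[1]).round(4),r.fun.round(2))
E
```

```text
[ 0.27041743  0.96274232 -0.00128103]
[-0.0093 -0.0013 -0.0084] stand -0.0085 -0.0038 [-0.26 -0.6  -0.13  0.12  0.48  0.53  0.09 -0.05]
[-0.0333 -0.0577 -0.0856] stand -0.0161 -0.0646 [-0.03  0.06 -0.14 -0.22  0.17  0.16]
```

```bash
python3 - <<'E'
import h
from h import *
h.th=.36
print(rel(h.tcp(.0725,.0327,.0038),down(SY,.36)))
E
```

```text
([0.01, 0.06, 1.45], [0.023, -0.001, 0.005])
```

>>> play_rows(moves=[[[0, 0.1, 0.4], [0.01, 0, 0.003], 1.0], [[0, 0.1, 0.9], [0.023, 0, 0.005], 1.0], [[0, 0.1, 1.45], [0.023, 0, 0.005], 1.0], [[0, 0.1, 1.45], [0.023, 0, 0.005], 1.0]])

```text
time: 8.22
ee_pos: [0.5013, -0.1714, 0.2238]
eef_rot: [0.786, 0.592, 0.107, 0.142]
ft_force: [-0.1, -0.4, -2.3]
width: 0.0157
```

```bash
python3 - <<'E'
from h import *
s=read_state();print(s['ee_pos'],s['width'],s['ft_force'])
shots('6');overlay('6')
import cv2,pickle
for n,x0,y0,w,h,k in(('scene',265,125,75,75,8),('top',340,190,90,75,8)):
    f=pickle.load(open(f'pics/{n}_6.pkl','rb'))['frame'][y0:y0+h,x0:x0+w,::-1]
    f=cv2.convertScaleAbs(cv2.resize(f,None,fx=k,fy=k,interpolation=cv2.INTER_CUBIC),alpha=2.5)
    cv2.imwrite(f'pics/z_{n}6.png',f)
E
```

```text
[ 0.50128892 -0.17143732  0.22383825] 0.015651663189640255 [-0.1468539  -0.35122201 -2.29474933]
foot stand-frame [[0.0649, -0.0285, np.float64(0.0293)], [0.0799, -0.0286, np.float64(0.0349)], [0.0649, 0.0355, np.float64(0.0294)], [0.0799, 0.0354, np.float64(0.035)]]
```

View pics/z_scene6.png

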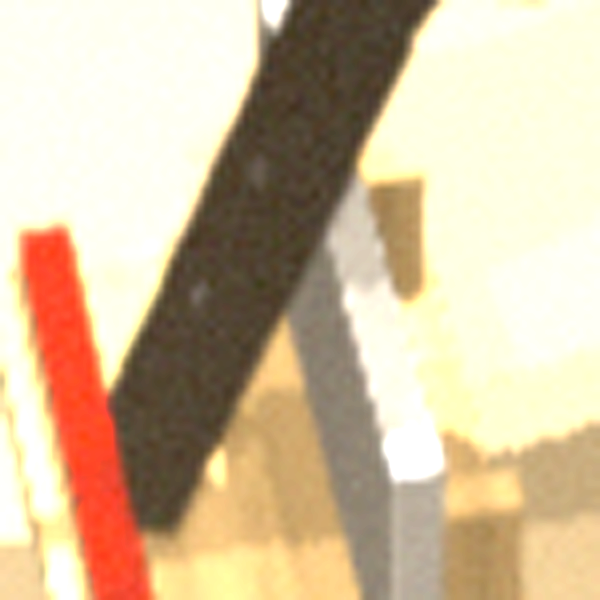

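View pics/ov_scene_6.png

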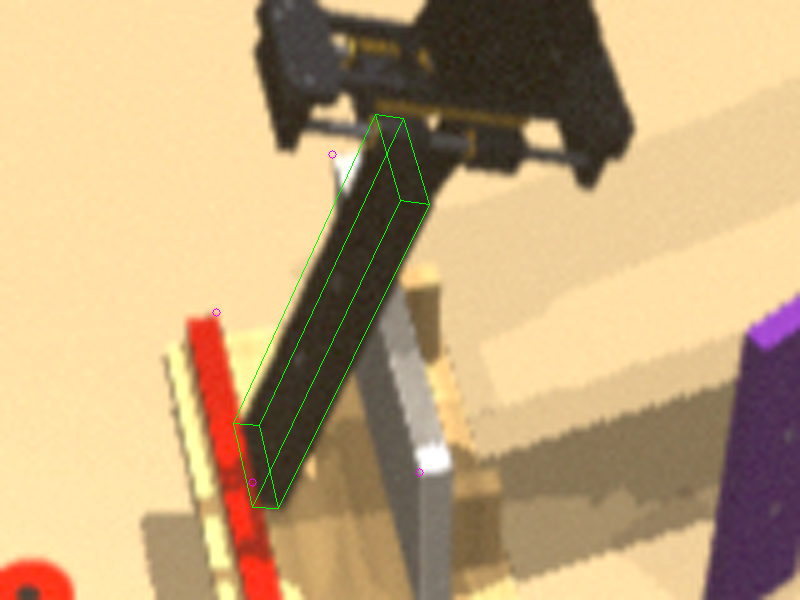

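View pics/wrist_6.png

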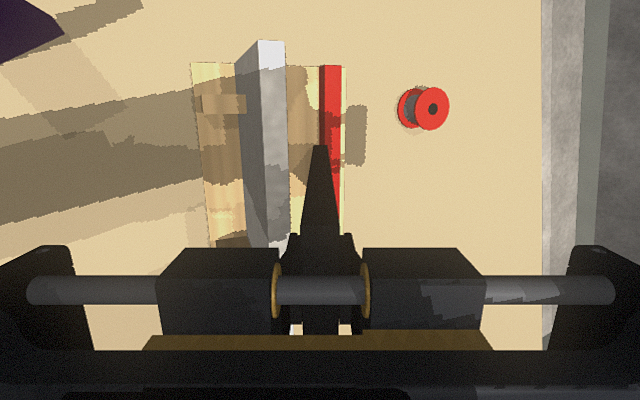

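Foot front edge projects about 2 mm inside the lath's top inner edge. I'll shift 1.5 mm screenward and lower gently.

>>> play_rows(moves=[[[0, -0.15, -0.05], [0, 0, 0], 1.0], [[0, -0.32, 0.4], [0, 0, 0], 1.0], [[0, -0.49, 0.88], [0, 0, 0], 1.0], [[0, -0.49, 0.88], [0, 0, 0], 1.0]])

```text
time: 8.88
ee_pos: [0.5022, -0.1712, 0.2194]
eef_rot: [0.785, 0.592, 0.111, 0.144]
ft_force: [-24.4, 5.6, 43.6]
width: 0.0162
```

```bash
python3 - <<'E'
from h import *
s=read_state();print(s['ee_pos'],s['width'],s['ft_force'])
shots('7');overlay('7')
import cv2,pickle
for n,x0,y0,w,h,k in(('scene',265,125,75,75,8),('top',340,180,90,75,8)):
    f=pickle.load(open(f'pics/{n}_7.pkl','rb'))['frame'][y0:y0+h,x0:x0+w,::-1]
    f=cv2.convertScaleAbs(cv2.resize(f,None,fx=k,fy=k,interpolation=cv2.INTER_CUBIC),alpha=2.5)
    cv2.imwrite(f'pics/z_{n}7.png',f)
E
```

```text
[ 0.50222081 -0.17117799  0.2193798 ] 0.016193745595178635 [-24.40055752   5.64809662  43.56787074]
foot stand-frame [[0.0667, -0.0275, np.float64(0.0245)], [0.0817, -0.0275, np.float64(0.0302)], [0.0667, 0.0365, np.float64(0.0247)], [0.0817, 0.0365, np.float64(0.0304)]]
```

View pics/z_scene7.png

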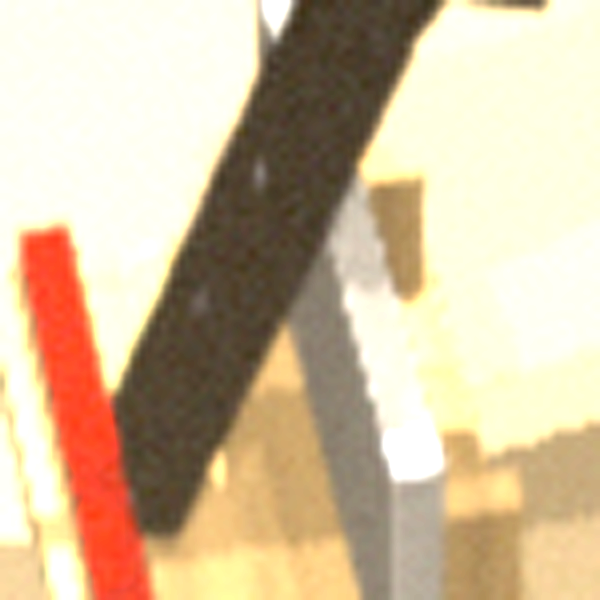

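View pics/z_top7.png

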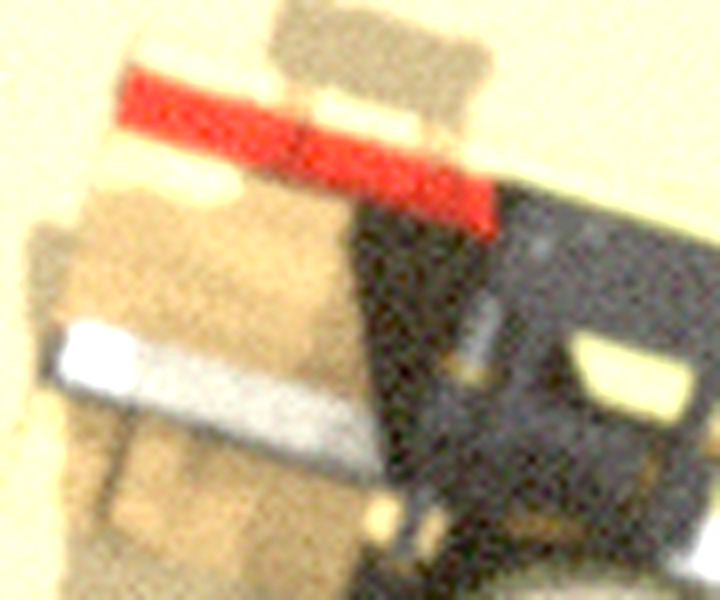

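Contact came early (44 N up, −24 N in x), so I'll back off straight away, then work out what it touched.

>>> play_rows(moves=[[[0, 0.25, -0.65], [0, 0, 0], 1.0], [[0, 0.35, -0.94], [0, 0, 0], 1.0], [[0, 0.35, -0.94], [0, 0, 0], 1.0]])

```text
time: 9.4
ee_pos: [0.4998, -0.171, 0.2242]
eef_rot: [0.786, 0.592, 0.108, 0.143]
ft_force: [0.2, 0.6, -2.7]
width: 0.0158
```

```bash
python3 - <<'E'
from h import *
s=read_state();print(s['ee_pos'],s['width'],s['ft_force'])
shots('8');overlay('8')
import cv2,pickle
f=pickle.load(open(f'pics/top_8.pkl','rb'))['frame'][180:255,340:430,::-1]
cv2.imwrite('pics/z_top8.png',cv2.convertScaleAbs(cv2.resize(f,None,fx=8,fy=8,interpolation=cv2.INTER_CUBIC),alpha=2.5))
E
```

```text
[ 0.49982362 -0.17096324  0.22419909] 0.015761994767544245 [ 0.18553164  0.56248172 -2.69206852]
foot stand-frame [[0.063, -0.0286, np.float64(0.0288)], [0.078, -0.0287, np.float64(0.0344)], [0.063, 0.0354, np.float64(0.0288)], [0.078, 0.0353, np.float64(0.0344)]]
```

View pics/ov_scene_8.png

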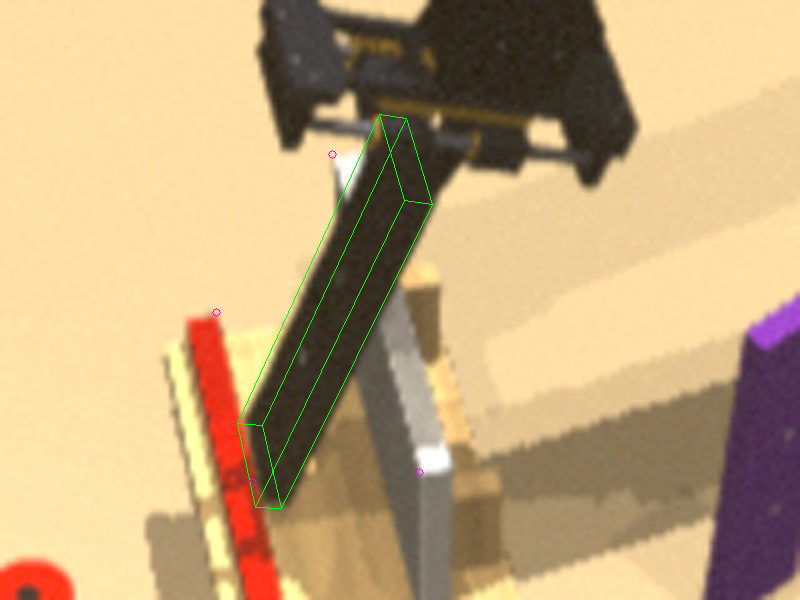

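View pics/ov_top_8.png

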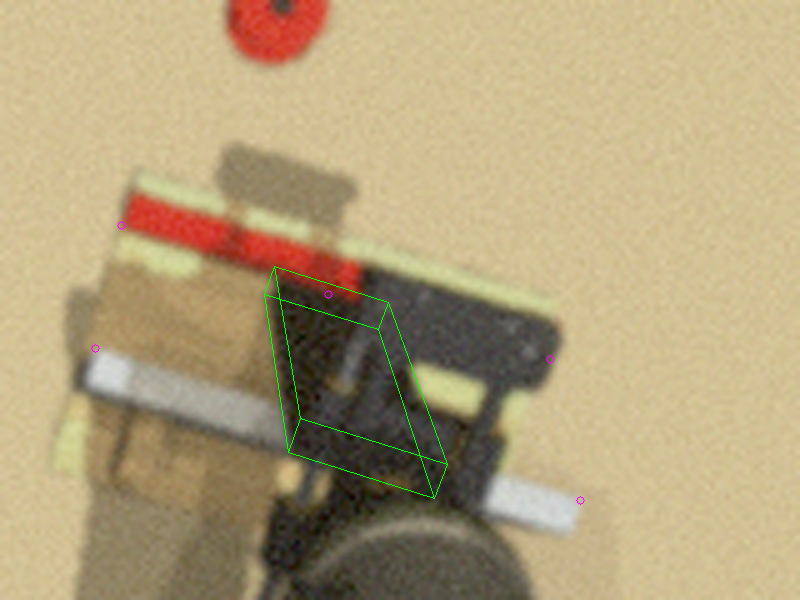

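```bash
python3 - <<'E'
from h import *
import pickle
c7=pickle.load(open('pics/scene_7.pkl','rb'));T=c7['camera_from_world'];K=c7['intrinsics']
c,sn=np.cos(SY),np.sin(SY)
def pr(P): q=T[:3,:3]@P+T[:3,3];u=K@q;return u[:2]/u[2]
from scipy.optimize import least_squares
# solve stand-frame x,z of each corner given y, directly
for tag,obs in(('5',[('f-',280,172.3),('f+',283.8,188.3),('b+',288.3,188.3)]),('6',[('f-',279,174.4),('f+',282.5,190.9),('b+',287.5,190.9)]),('7',[('f-',279.5,175),('f+',283.25,191.6),('b+',287.75,191.6)])):
  for y0 in(.000,.0037,.008):
    out=[]
    for k,u,v in obs:
        y=y0+(.032 if k[1]=='+' else -.032)
        r=least_squares(lambda p:pr(np.array(stw(p[0],y,p[1])))-[u,v],[.07,.02]);out.append((k,(r.x*1000).round(1).tolist()))
    print(tag,y0,out)
E
```

```text
5 0.0 [('f-', [69.4, 39.2]), ('f+', [69.3, 42.6]), ('b+', [56.2, 39.1])]
5 0.0037 [('f-', [69.9, 43.7]), ('f+', [69.8, 47.4]), ('b+', [56.8, 43.9])]
5 0.008 [('f-', [70.4, 49.0]), ('f+', [70.3, 52.9]), ('b+', [57.4, 49.5])]
6 0.0 [('f-', [72.9, 30.3]), ('f+', [73.6, 31.4]), ('b+', [59.0, 27.4])]
6 0.0037 [('f-', [73.3, 34.8]), ('f+', [74.1, 36.2]), ('b+', [59.5, 32.3])]
6 0.008 [('f-', [73.8, 40.1]), ('f+', [74.6, 41.8]), ('b+', [60.1, 38.0])]
7 0.0 [('f-', [71.5, 27.1]), ('f+', [71.6, 27.5]), ('b+', [58.4, 23.9])]
7 0.0037 [('f-', [72.0, 31.6]), ('f+', [72.0, 32.3]), ('b+', [58.9, 28.8])]
7 0.008 [('f-', [72.5, 36.9]), ('f+', [72.6, 38.0]), ('b+', [59.5, 34.5])]
```

```bash
python3 - <<'E'
import cv2,pickle
out=[]
for t in '78':
    f=pickle.load(open(f'pics/top_{t}.pkl','rb'))['frame'][195:245,365:405,::-1]
    out.append(cv2.resize(f,None,fx=10,fy=10,interpolation=cv2.INTER_NEAREST))
import numpy as np
f=cv2.convertScaleAbs(np.hstack(out),alpha=4,beta=-40)
for i in range(0,80,5): cv2.line(f,(i*10,0),(i*10,8),(255,0,255))
for i in range(0,50,5): cv2.line(f,(0,i*10),(8,i*10),(255,0,255))
cv2.imwrite('pics/zt78.png',f)
E
```

```text
(no output)
```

View pics/zt78.png

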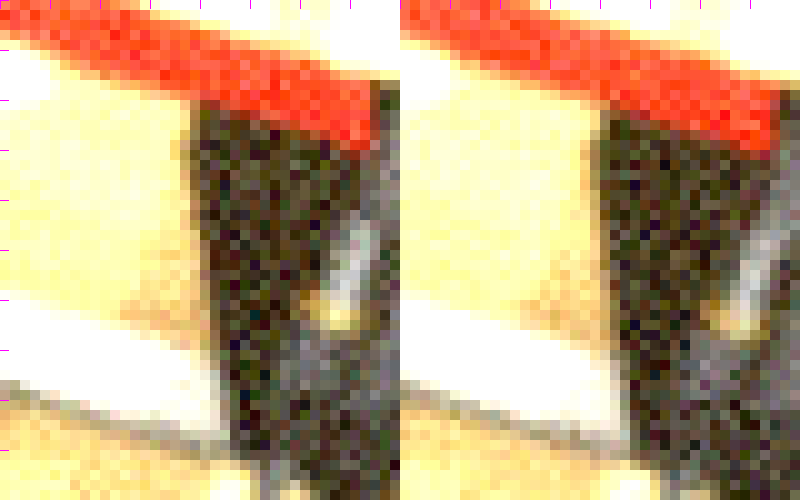

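```bash
python3 - <<'E'
from h import *
import pickle
from scipy.optimize import least_squares
cam={n:pickle.load(open(f'pics/{n}_7.pkl','rb')) for n in('scene','top')}
def pr(n,P):
    c=cam[n];q=c['camera_from_world'][:3,:3]@P+c['camera_from_world'][:3,3];u=c['intrinsics']@q;return u[:2]/u[2]
for k,a,b in(('f+',(283.25,191.6),(384.5,205)),('b+',(287.75,191.6),(383.5,209.5)),('lath near +y inner top',(287.4,215),(355,195.3)),('lath far',(273.6,152.8),(440.3,221.7))):
    r=least_squares(lambda p:np.r_[pr('scene',np.array(stw(*p)))-a,pr('top',np.array(stw(*p)))-b],[.07,0,.02]);print(k,(r.x*1000).round(1),r.fun.round(2))
E
```

```text
f+ [73. 35. 32.] [-0.36 -0.07 -0.2   0.27]
b+ [60.5 33.7 27.2] [-0.63 -0.11 -0.34  0.48]
lath near +y inner top [ 75.2 118.   30.2] [-0.07 -0.01 -0.04  0.06]
lath far [  75.3 -120.7   29.9] [-0.3  -0.07 -0.15  0.21]
```

The triangulated foot edge at contact (x≈73 mm, z≈32 mm) shows that it landed on the lath's top. I'll raise it, shift 6 mm towards the screen and reduce the tilt to 0.33.

```bash
python3 - <<'E'
import h
from h import *
s=read_state();z=R.from_quat(s['eef_rot']).apply([0,0,1]);print('tilt',np.arccos(-z[2]),'heading',np.arctan2(z[1],z[0]))
h.th=.33
print(rel(h.tcp(.0705,.037,.0035),down(SY,.36)))
print(rel(h.tcp(.0645,.037,.0035),down(SY,.33)))
print(rel(h.tcp(.0645,.026,.0035),down(SY,.33)))
E
```

```text
tilt 0.3588050562898273 heading -0.2783613445060374
([0.02, 0.78, -0.5], [-0.001, -0.0, -0.0])
([0.02, 0.22, -0.71], [0.029, -0.0, -0.0])
([0.02, -0.17, 0.32], [0.029, -0.0, -0.0])
```

>>> play_rows(moves=[[[0, 0.2, -0.5], [0, 0, 0], 1.0], [[0, 0.2, -0.7], [0.015, 0, 0], 1.0], [[0, 0.2, -0.7], [0.029, 0, 0], 1.0], [[0, 0, -0.2], [0.029, 0, 0], 1.0], [[0, 0, -0.2], [0.029, 0, 0], 1.0]])

```text
time: 10.18
ee_pos: [0.4989, -0.1707, 0.2256]
eef_rot: [0.788, 0.594, 0.099, 0.131]
ft_force: [0.8, 0.1, -1.9]
width: 0.0159
```

```bash
cat >> h.py <<'E'
def zoom(tag):
    import cv2,pickle
    o=[]
    for n,x0,y0 in(('scene',265,125),('top',360,190)):
        f=pickle.load(open(f'pics/{n}_{tag}.pkl','rb'))['frame'][y0:y0+75,x0:x0+50,::-1]
        f=cv2.convertScaleAbs(cv2.resize(f,None,fx=8,fy=8,interpolation=cv2.INTER_CUBIC),alpha=3,beta=-20)
        for i in range(0,50,5): cv2.line(f,(i*8,0),(i*8,6),(255,0,255))
        for i in range(0,75,5): cv2.line(f,(0,i*8),(6,i*8),(255,0,255))
        o.append(f)
    cv2.imwrite(f'pics/z{tag}.png',np.hstack(o))
def tilt():
    s=read_state();z=R.from_quat(s['eef_rot']).apply([0,0,1]);print('tilt',np.arccos(-z[2]).round(4),'head',np.arctan2(z[1],z[0]).round(4),'F',s['ft_force'].round(1),'p',s['ee_pos'].round(4),'w',round(s['width'],4),'t',s['time'])
E
python3 - <<'E'
from h import *
tilt();shots('9');overlay('9');zoom('9')
E
```

```text
tilt 0.3294 head -0.2788 F [ 0.8  0.1 -1.9] p [ 0.4989 -0.1707  0.2256] w 0.0159 t 10.175
foot stand-frame [[0.0569, -0.0286, np.float64(0.0293)], [0.072, -0.0286, np.float64(0.0345)], [0.0569, 0.0354, np.float64(0.0293)], [0.072, 0.0354, np.float64(0.0345)]]
```

View pics/z9.png

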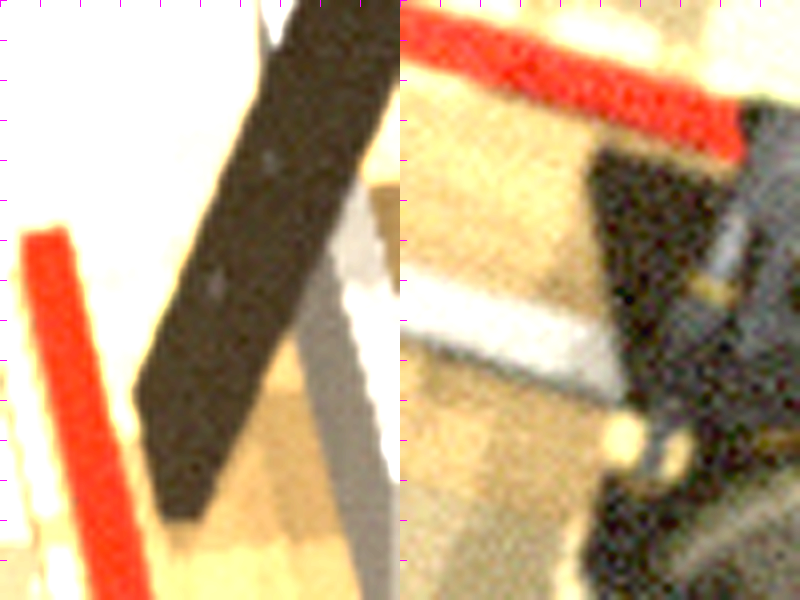

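Now there's a clear gap of about 8 mm to the lath. I'll lower 12 mm.

>>> play_rows(moves=[[[0, -0.13, 0.38], [0, 0, 0], 1.0], [[0, -0.26, 0.76], [0, 0, 0], 1.0], [[0, -0.39, 1.13], [0, 0, 0], 1.0], [[0, -0.39, 1.13], [0, 0, 0], 1.0]])

```text
time: 10.82
ee_pos: [0.4991, -0.1708, 0.214]
eef_rot: [0.788, 0.594, 0.099, 0.131]
ft_force: [0.3, -0.2, -1.6]
width: 0.0154
```

```bash
python3 - <<'E'
from h import *
tilt();shots('10');overlay('10');zoom('10')
E
```

```text
tilt 0.33 head -0.2781 F [ 0.3 -0.2 -1.6] p [ 0.4991 -0.1708  0.214 ] w 0.0154 t 10.825
foot stand-frame [[0.0571, -0.0285, np.float64(0.0176)], [0.0723, -0.0285, np.float64(0.0228)], [0.0571, 0.0355, np.float64(0.0176)], [0.0723, 0.0355, np.float64(0.0228)]]
```

View pics/z10.png

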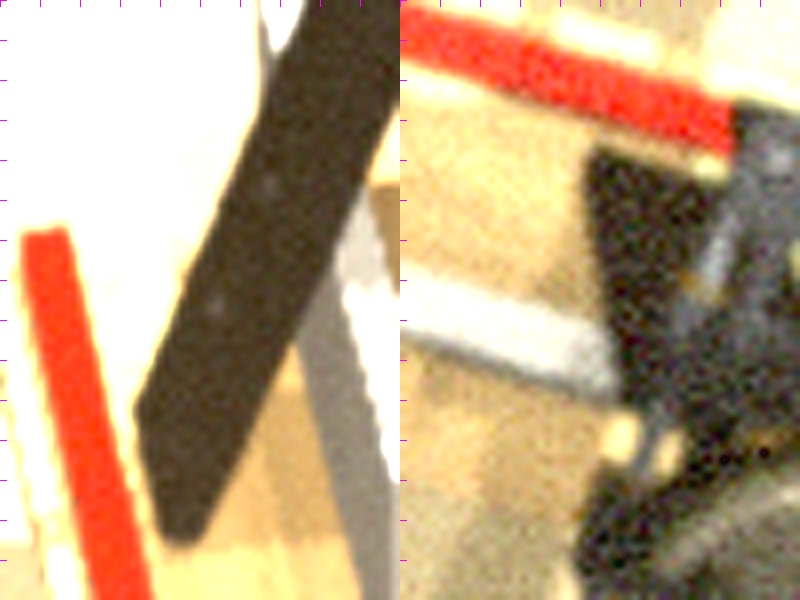

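No contact yet, with the foot inside the lath. Small steps down now.

>>> play_rows(moves=[[[0, -0.05, 0.15], [0, 0, 0], 1.0], [[0, -0.1, 0.3], [0, 0, 0], 1.0], [[0, -0.15, 0.45], [0, 0, 0], 1.0], [[0, -0.15, 0.45], [0, 0, 0], 1.0]])

```text
time: 11.48
ee_pos: [0.4992, -0.1708, 0.2095]
eef_rot: [0.788, 0.594, 0.099, 0.131]
ft_force: [0.8, -0.0, -2.2]
width: 0.0159
```

>>> play_rows(moves=[[[0, -0.03, 0.1], [0, 0, 0], 1.0], [[0, -0.07, 0.2], [0, 0, 0], 1.0], [[0, -0.07, 0.2], [0, 0, 0], 1.0]])

```text
time: 11.85
ee_pos: [0.4993, -0.1708, 0.2075]
eef_rot: [0.788, 0.594, 0.099, 0.131]
ft_force: [-0.6, 0.4, -3.0]
width: 0.0158
```

>>> play_rows(moves=[[[0, -0.03, 0.1], [0, 0, 0], 1.0], [[0, -0.03, 0.1], [0, 0, 0], 1.0]])

```text
time: 12.1
ee_pos: [0.4995, -0.1709, 0.2069]
eef_rot: [0.788, 0.594, 0.099, 0.131]
ft_force: [-2.2, 0.7, 1.6]
width: 0.0158
```

Foot is just touching. Now I'll tip the board back about its foot towards the screen.

>>> play_rows(moves=[[[0, -0.1, 0], [-0.005, 0, 0], 1.0], [[0, -0.2, 0], [-0.01, 0, 0], 1.0], [[0, -0.3, 0], [-0.015, 0, 0], 1.0], [[0, -0.3, 0], [-0.015, 0, 0], 1.0]])

```text
time: 12.6
ee_pos: [0.4967, -0.1701, 0.2058]
eef_rot: [0.787, 0.593, 0.104, 0.137]
ft_force: [-1.0, 0.1, 2.8]
width: 0.016
```

```bash
python3 - <<'E'
from h import *
tilt();shots('11');overlay('11');zoom('11')
E
```

```text
tilt 0.3464 head -0.2766 F [-1.   0.1  2.8] p [ 0.4967 -0.1701  0.2058] w 0.016 t 12.6
foot stand-frame [[0.0575, -0.0285, np.float64(0.0098)], [0.0725, -0.0285, np.float64(0.0152)], [0.0575, 0.0355, np.float64(0.0098)], [0.0725, 0.0355, np.float64(0.0152)]]
```

View pics/z11.png

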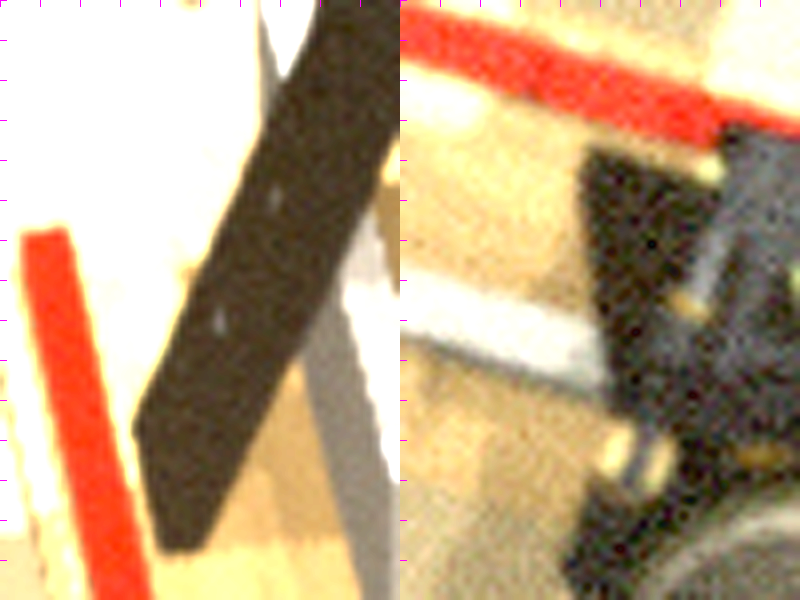

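>>> play_rows(moves=[[[0, -0.1, 0], [-0.005, 0, 0], 1.0], [[0, -0.2, 0], [-0.01, 0, 0], 1.0], [[0, -0.2, 0], [-0.01, 0, 0], 1.0]])

```text
time: 13.12
ee_pos: [0.4949, -0.1695, 0.2052]
eef_rot: [0.786, 0.592, 0.107, 0.141]
ft_force: [-1.3, -0.1, 5.4]
width: 0.0158
```

>>> play_rows(moves=[[[0, -0.1, -0.03], [-0.005, 0, 0], 1.0], [[0, -0.2, -0.06], [-0.01, 0, 0], 1.0], [[0, -0.2, -0.06], [-0.01, 0, 0], 1.0]])

```text
time: 13.5
ee_pos: [0.4927, -0.1689, 0.2046]
eef_rot: [0.785, 0.592, 0.11, 0.145]
ft_force: [0.8, -0.1, -0.4]
width: 0.0153
```

```bash
python3 - <<'E'
from h import *
tilt();shots('12');overlay('12');zoom('12')
E
```

```text
tilt 0.3659 head -0.2773 F [ 0.8 -0.1 -0.4] p [ 0.4927 -0.1689  0.2046] w 0.0153 t 13.5
foot stand-frame [[0.057, -0.0285, np.float64(0.0098)], [0.072, -0.0285, np.float64(0.0155)], [0.057, 0.0355, np.float64(0.0099)], [0.072, 0.0355, np.float64(0.0156)]]
```

View pics/ov_scene_12.png

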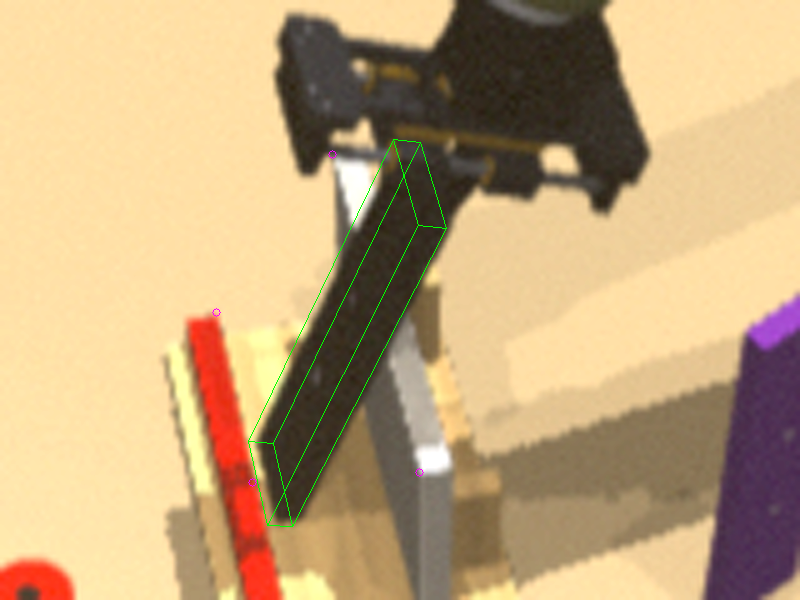

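View pics/wrist_12.png

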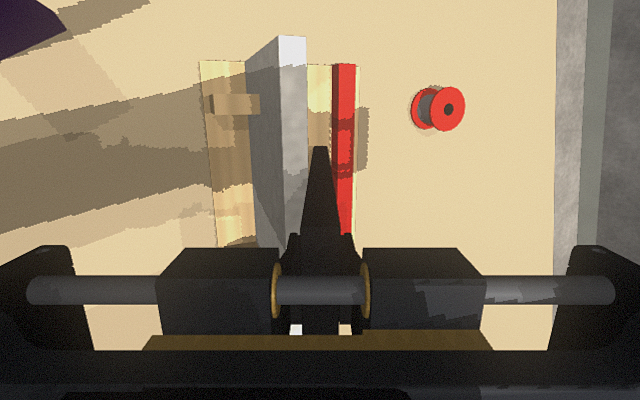

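>>> play_rows(moves=[[[0, -0.1, 0.02], [-0.005, 0, 0], 1.0], [[0, -0.2, 0.03], [-0.01, 0, 0], 1.0], [[0, -0.3, 0.04], [-0.015, 0, 0], 1.0], [[0, -0.3, 0.04], [-0.015, 0, 0], 1.0]])

```text
time: 14.15
ee_pos: [0.4915, -0.1685, 0.2043]
eef_rot: [0.784, 0.591, 0.115, 0.152]
ft_force: [8.7, -2.3, -2.1]
width: 0.016
```

Screen contact felt (+8.7 N). I'll ease it slightly and settle the foot.

>>> play_rows(moves=[[[0, 0.05, 0.05], [0, 0, 0], 1.0], [[0, 0.05, 0.1], [0, 0, 0], 1.0], [[0, 0.05, 0.1], [0, 0, 0], 1.0]])

```text
time: 14.52
ee_pos: [0.492, -0.1686, 0.2035]
eef_rot: [0.784, 0.591, 0.115, 0.152]
ft_force: [6.1, -2.1, 4.5]
width: 0.0158
```

```bash
python3 - <<'E'
from h import *
tilt();shots('13');overlay('13');zoom('13')
E
```

```text
tilt 0.3831 head -0.2766 F [ 6.1 -2.1  4.5] p [ 0.492  -0.1686  0.2035] w 0.0158 t 14.525
foot stand-frame [[0.0596, -0.0284, np.float64(0.0098)], [0.0745, -0.0284, np.float64(0.0158)], [0.0596, 0.0356, np.float64(0.0099)], [0.0745, 0.0356, np.float64(0.0159)]]
```

View pics/z13.png

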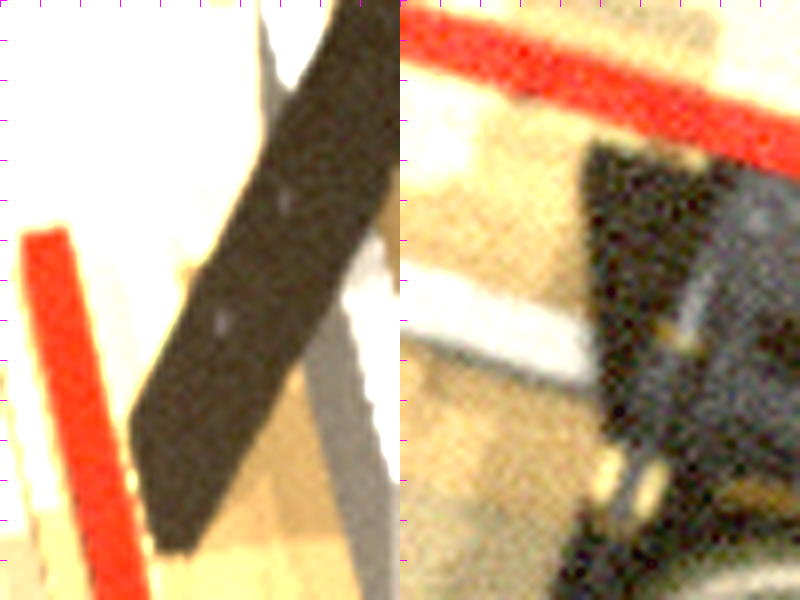

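Foot on the base (about 5 mm from the lath) and leaning on the screen. I'll release.

>>> play_rows(moves=[[[0, 0, 0], [0, 0, 0], 1.7], [[0, 0, 0], [0, 0, 0], 2.0], [[0, 0, 0], [0, 0, 0], 2.6], [[0, 0, 0], [0, 0, 0], 3.6], [[0, 0, 0], [0, 0, 0], 5], [[0, 0, 0], [0, 0, 0], 6], [[0, 0, 0], [0, 0, 0], 6]])

```text
time: 15.55
ee_pos: [0.491, -0.1684, 0.2025]
eef_rot: [0.784, 0.591, 0.114, 0.151]
ft_force: [0.5, -1.3, -0.4]
width: 0.0561
```

```bash
python3 - <<'E'
from h import *
tilt();shots('14');overlay('14');zoom('14')
E
```

```text
tilt 0.3805 head -0.2776 F [ 0.5 -1.3 -0.4] p [ 0.491  -0.1684  0.2025] w 0.0561 t 15.55
foot stand-frame [[0.0582, -0.0286, np.float64(0.0088)], [0.073, -0.0286, np.float64(0.0147)], [0.0582, 0.0354, np.float64(0.0088)], [0.073, 0.0354, np.float64(0.0147)]]
```

View pics/ov_scene_14.png

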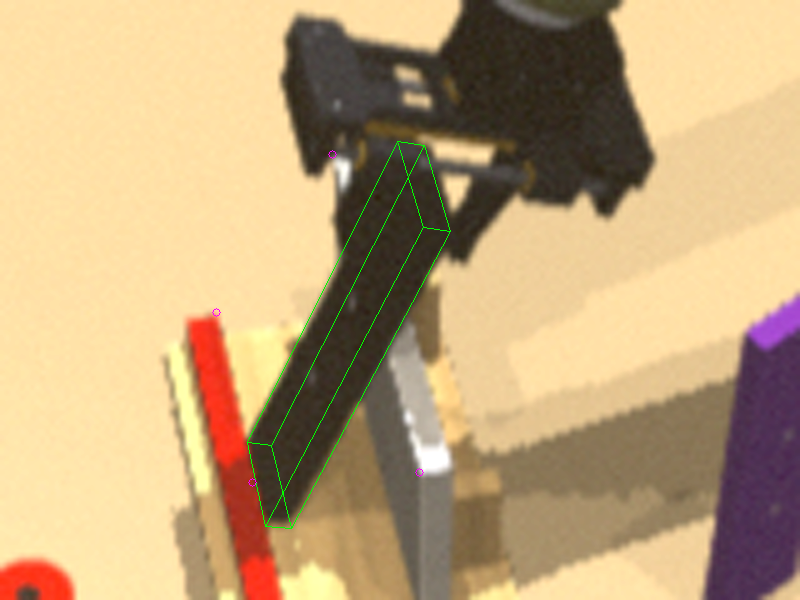

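View pics/wrist_14.png

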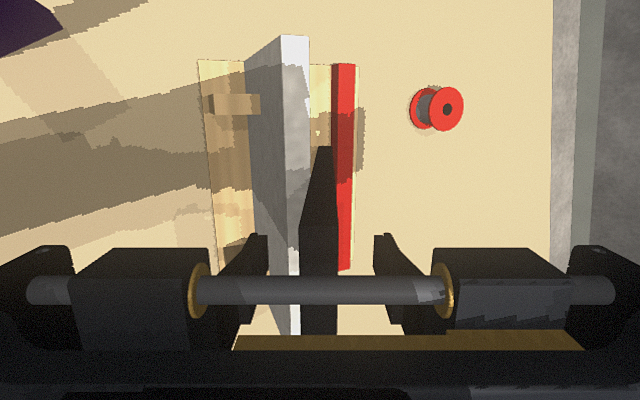

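The board stands released, its foot having slid slightly towards the lath, and both fingers are clear of it. I'll withdraw along the board.

>>> play_rows(moves=[[[0, 0, -1], [0, 0, 0], 7], [[0, 0, -3], [0, 0, 0], 7.5], [[0, 0, -6], [0, 0, 0], 8], [[0, 0, -10], [0, 0, 0], 8], [[0, 0, -14], [0, 0, 0], 8], [[0, 0, -18], [0, 0, 0], 8], [[0, 0, -18], [0, 0, 0], 8], [[0, 0, -18], [0, 0, 0], 8]])

```text
time: 16.7
ee_pos: [0.4265, -0.1503, 0.3695]
eef_rot: [0.784, 0.591, 0.114, 0.151]
ft_force: [0.1, -0.4, -0.2]
width: 0.0802
```

```bash
python3 - <<'E'
from h import *
tilt();shots('15');zoom('15')
E
```

```text
tilt 0.3805 head -0.2783 F [ 0.1 -0.4 -0.2] p [ 0.4265 -0.1503  0.3695] w 0.0802 t 16.7
```

View pics/scene_15.png

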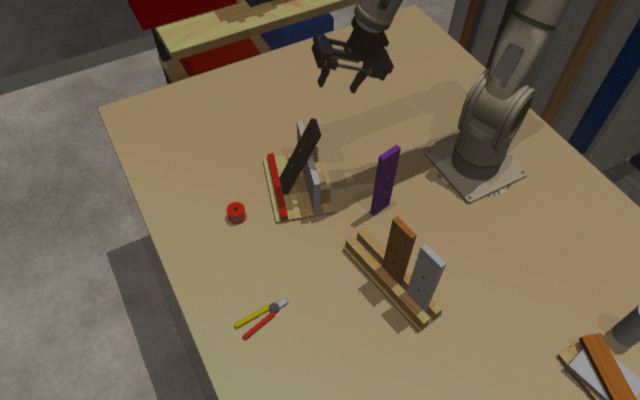

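View pics/z15.png

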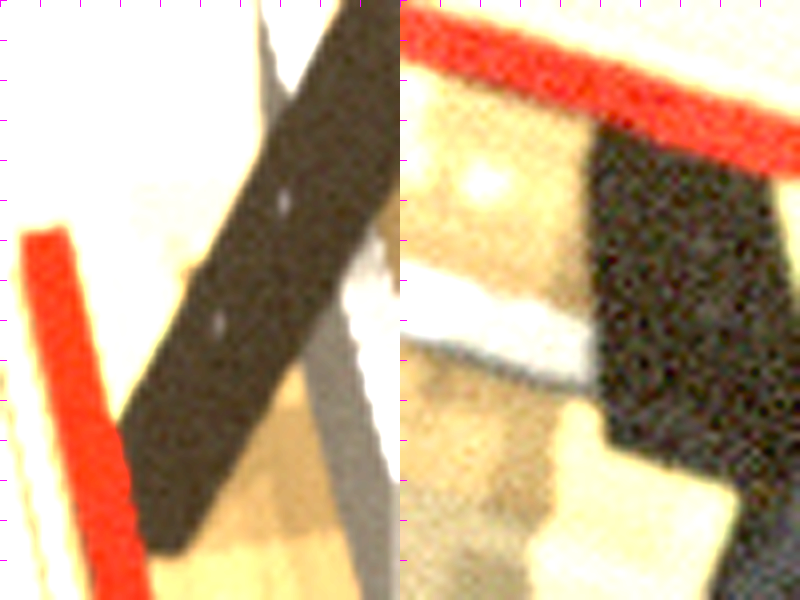

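View pics/wrist_15.png

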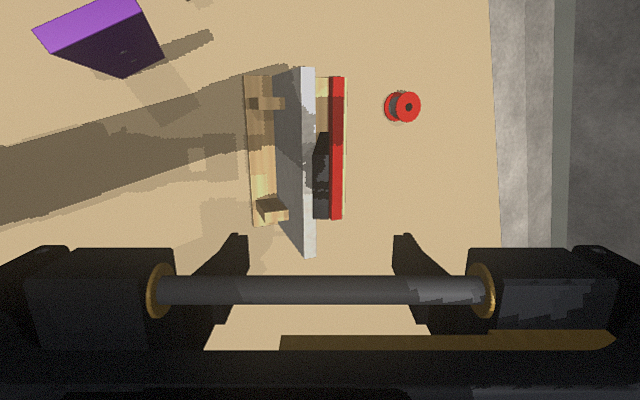

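The scene view shows the grey board leaning on the screen, foot against the lath at about (285,190). In the top view it crosses the screen squarely, and the bystanders look unmoved. I'll do a final numeric check before handing in.

```bash
python3 - <<'E'
from h import *
import pickle,cv2
from scipy.optimize import least_squares
a={n:pickle.load(open(f'pics/{n}_15.pkl','rb')) for n in('scene','top')}
p=camera('scene');print('diff',np.abs(p['frame'].astype(int)-a['scene']['frame'])[110:230,250:350].mean())
s0=pickle.load(open('pics/scene0.pkl','rb'))['frame'].astype(int)
for k,(x0,y0,x1,y1) in dict(spool=(222,200,250,226),cutters=(230,294,292,342),oak_white=(398,215,445,300)).items():
    print(k,np.abs(s0-p['frame'])[y0:y1,x0:x1].mean().round(1))
cv2.imwrite('pics/top15z.png',cv2.convertScaleAbs(cv2.resize(a['top']['frame'][190:290,350:450,::-1],None,fx=6,fy=6),alpha=2.5))
# expected final pose overlay on scene: foot at lath
for th_ in [.40]:
    o=np.array([.0672,.003,.0151]);zb=np.array([-np.sin(th_),0,np.cos(th_)]);xb=np.array([np.cos(th_),0,np.sin(th_)]);yb=np.array([0,1,0])
    f=None
    o_=[]
    for n,x0,y0 in(('scene',260,100),('top',360,190)):
        c=a[n];T=c['camera_from_world'];f=cv2.convertScaleAbs(cv2.resize(c['frame'][y0:y0+100,x0:x0+65,::-1],None,fx=6,fy=6),alpha=2.5)
        P=np.array([stw(*(o+t*xb*.008+w*yb*.032+l*zb)) for l in(0,.25) for w in(-1,1) for t in(-1,1)])
        q=P@T[:3,:3].T+T[:3,3];u=q@c['intrinsics'].T;u=((u[:,:2]/u[:,2:]-[x0,y0]+.5)*6).astype(int)
        for i,j in((0,1),(1,3),(3,2),(2,0),(4,5),(5,7),(7,6),(6,4),(0,4),(1,5),(2,6),(3,7)): cv2.line(f,tuple(map(int,u[i])),tuple(map(int,u[j])),(0,255,0),1)
        o_.append(f)
    cv2.imwrite('pics/fin.png',np.hstack(o_))
E
```

```text
diff 1.2361944444444444
spool 2.3
cutters 2.3
oak_white 18.6
```

View pics/fin.png

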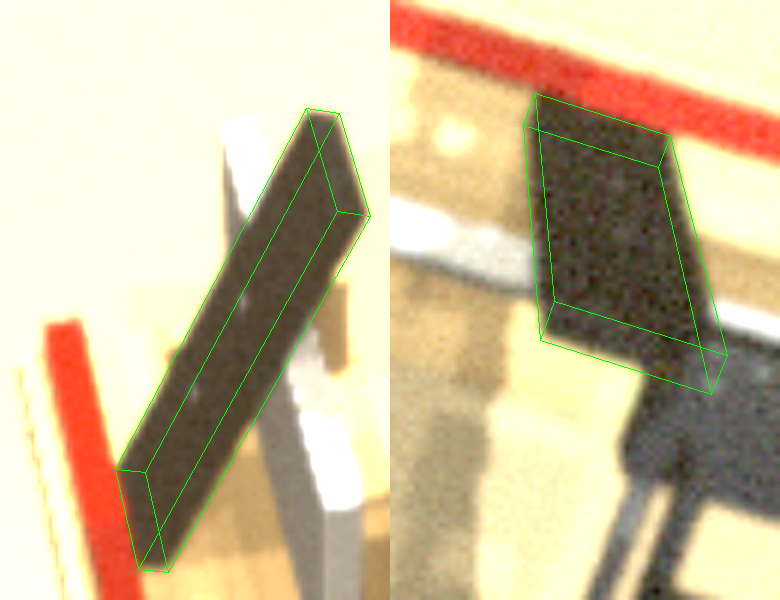

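```bash
python3 -c "
from bench import *
print(close_job())"
```

```text
the job is handed in; nothing more can be done
None
```

The dark grey drawer front is out of the rack and leaning in the stand by itself, and I have handed the job in. It took about 17 s of the 38 s allowed.

**How it went:** I gripped it near the top, lifted it clear, tilted it and set the foot on the base. I then tipped it back until it touched the screen (about 9 N), opened the fingers and withdrew.

**What went wrong on the way:** The first lowering landed the foot on top of the lath, because the cameras and the arm disagreed by about 6 to 8 mm. The wrist force peaked at about 50 N. That is below the 80 N limit, but the stand contact force itself is not something I could read. I raised it, moved it about 6 mm towards the screen and lowered it again.

**Last checks:**
- **Pose:** a model of the board with its foot at the lath, leaning about 0.40 rad (23°) and square to the screen, matches the scene view. In the top view it is a few millimetres off at the upper end.
- **Stillness:** two successive pictures showed no movement, and the arm was clear of everything.
- **Spool and cutters:** both regions are essentially unchanged from the first picture.
- **White and oak fronts:** the image comparison for these did differ (mean 18.6). I put this down to changed shadows, because by eye both still stand in the same place.

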